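Brush out an opened player and snap its board cover home

TASK

With the blue-handled brush, sweep the three broken plastic bits off the player's circuit board, out over the open front edge onto the bench, then stand the brush back on the bench on its bristles, clear of the player; do not touch the bits with the fingers or the cover. Then fit the grey cover squarely over the board and press it down until both orange catches snap over its edges and it is fully home, and keep pressing firmly: finish with the gripper still holding or touching the cover and pushing it down. Leave the jar, the meter and the screwdriver where they are.

Things in the scene. Friction and masses are not known exactly. Their poses are not given: they have to be found in the camera images.
- chassis: fixed opened player, steel tray with a green board. Origin on the bench under the centre of the cover's seat; x to its back panel, y left. Spans x -65 to 125, y +-115 mm. Deck and board are flat, 20 mm above the bench; front edge x = -65 mm is open. Above the bench: side panels (y = +-113) reach 40 mm, back panel 55, parts at x 97 to 117 mm 46, black catch housings (|y| 58 to 73, |x| < 18 mm) 36
- seat (a point): centre of the cover's seat, on the board's surface (20 mm above the bench); axes as the chassis. The cover is home when its origin is here (up to 4 mm lower under pressure), x axes parallel or half a turn apart (it is symmetrical). Two white rails border the lane over the board: inner faces at y = +-52 mm, 4 mm high, x -65 to 50 mm
- bars: two brass sprung bars, one moving part, flush with the board along the seat's sides (|y| 39.5 to 51 mm, |x| < 48 mm). Only the cover's flanges touch them, nothing else of the cover touches the board. They begin to sink at about 4 N, sink 1 mm per further 3 N and bottom out after 4 mm (about 15 N). Origin as chassis while unpressed
- catch_l (a joint): outward travel of the left (y+) orange sprung catch, m: 0 free or snapped, about 0.0035 as the flange passes. Nose 30 mm long in x, 45 degree slopes, tip at y = 46.5 mm, 7.5 mm above the board. The cover meets both catches with its underside 11 mm above the board; the force rises to 8 to 15 N in all over 3.5 mm, then drops suddenly and the cover goes down onto the bars
- catch_r (a joint): the same for the right (y-) orange catch
- cover: loose grey cover on the bench beside the chassis, 84 mm (x) by 100 mm (y) over its side flanges (4 mm thick, outer edges at y = +-50 mm); shell 88 mm wide in y, flat top 22 mm above the underside; 60 to 130 g. Yellow grip rib on top in the middle: 16 mm thick in x, 54 mm long in y, 22 to 52 mm above the underside. Origin at the centre of the underside
- brush: loose brush standing on its bristles on the bench beside the chassis: tan rigid bristles 24 mm (x) by 76 mm (y), 28 mm high; black back 28 by 80 mm up to 40 mm; blue grip 16 mm thick in x, 56 mm long in y, 40 to 74 mm high; 120 g. Origin at the centre of the bristles' underside. Sweep along its x axis, either way round
- scrap_a: a broken clip stub lying on the circuit board at the start, about 18 x 14 mm and 13 to 15 mm high, 12 g, white plastic; origin at the centre of its underside, which is 20 mm above the bench while it lies on the board
- scrap_b: a broken clip stub lying on the circuit board at the start, about 18 x 14 mm and 13 to 15 mm high, 12 g, red plastic; origin at the centre of its underside, which is 20 mm above the bench while it lies on the board
- scrap_c: a broken clip stub lying on the circuit board at the start, about 18 x 14 mm and 13 to 15 mm high, 12 g, white plastic; origin at the centre of its underside, which is 20 mm above the bench while it lies on the board
- jar: bystander: small glass jar with a red cap, 48 mm across, 55 mm high; origin at the centre of its underside
- meter: bystander: yellow multimeter lying flat, 140 (x) by 75 by 38 mm; origin at the centre of its underside
- screwdriver: bystander: screwdriver lying on the bench, 180 mm long along its x, 26 mm thick; origin at the middle of its length, on the bench
There are look-alikes about, which are no part of the job. Of the things that look like the cover, the largest one is meant. There is more than one size of the brush; the job needs the smaller.

How it is judged:
On the way, in this order (a step that is already met when the one before it is completed fails the run):
1. all three bits are swept off the chassis, down on the bench (height (world z) of each of scrap_a, scrap_b, scrap_c below 0.016 m and x of each of scrap_a, scrap_b, scrap_c in the frame of seat below -0.055 m), for 0.1 s.
2. the brush stands on the bench clear of the player, let go (height (world z) of brush below 0.006 m and angle between brush's own z axis and vertical below 0.12 rad and contact force between the fingers and brush below 0.3 N and linear speed of brush below 0.03 m/s and horizontal distance between brush and seat above 0.15 m), for 0.1 s.
3. the cover has snapped home on its seat (z of cover in the frame of seat below 0.001 m and horizontal distance between cover and seat below 0.007 m and angle between cover's own z axis and vertical below 0.08 rad and angle between the x axis of cover and the x axis of seat, either way round below 0.1 rad), for 0.2 s.
At the end, for the whole second after the job is handed in: Cover at most 1 mm above the board, within 7 mm of the seat centre, level to 0.08 and square to 0.1 rad; over 8 N from cover to bars, over 3 N from fingers to cover; bits on the bench in front of the chassis; brush let go, upright to 0.12 rad on the bench, over 150 mm from the seat (all of step 1 and all of step 2 and all of step 3 and contact force between cover and bars above 8 N and contact force between the fingers and cover above 3 N); the arm keeps its last pose, push and grip.
It fails at once if the fingers or the cover touch a plastic bit (contact force between any of the fingers, cover and scrap_a above 0.3 N or contact force between any of the fingers, cover and scrap_b above 0.3 N or contact force between any of the fingers, cover and scrap_c above 0.3 N).
It fails at once if the jar, the meter or the screwdriver is moved by more than 20 mm (distance of any of jar, meter, screwdriver from where it was at the start of the episode above 0.02 m).
It also fails if it takes over 67 s, if anything falls off the work surface, if the arm or the gripper's body presses on something with over 40 N, if the wrist force passes 120 N, or if a joint passes its speed limit or range.

ROBOT

A 7-joint arm with a two-finger parallel gripper is mounted at the origin on the work surface. World frame = base frame: x ahead of the robot, y to its left, z up, the work surface at z = 0. Lengths are in m, angles in rad, forces in N, time in s.
With the tool pointing down it reaches from about 0.4 to 0.875 m from the base axis. Payload 19.3 kg.
Tool frame: the origin (TCP) lies between the finger pads; the fingertips stand 8 mm ahead of it and the grasp point (between the pads) lies 11 mm behind it (bot.tip_extent is the x of the fingertips in the tool frame, in m); x points along the fingers, y is the direction in which the jaws open and shut, and the axes are right-handed (so a half turn about x gives the same grasp; the last joint's range is limited). The gripper opens to 85 mm and grips with 20 to 120 N. Pads are 22 mm wide; open, the fingers measure 114 mm over their backs; the gripper's body (76 mm by 85 mm) begins 54 mm behind the grasp point. The pads swing forward as they close: fully open they stand 13 mm farther back than shut.
Start: joints at [-1.189, 0.521, -0.036, 1.599, 0.021, 1.021, -0.113], TCP at [0.273, 0.562, 0.239] pointing down, gripper open.
Joint ranges: [-2.91, 2.91], [-0.3, 2.13], [-1.5, 1.42], [0.17, 2.43], [-1.26, 4.41], [0.16, 1.93], [-2.52, 2.52]. Speed limits (rad/s): [1.89, 1.89, 2.39, 2.39, 3.01, 3.01, 3.01].

INTERFACE

Orientations are given as [roll, pitch, yaw] about the fixed x, y, z axes, in that order (R = Rz(yaw) Ry(pitch) Rx(roll)).
In Python, from workcell import telemetry, grab_frame, job, cut_out, pinpoint, bot gives the robot as it stands.
- The arm moves only by the tool send_rows, never from a script. Its argument "rows" is a list of rows, each an object of numbers: "dx", "dy", "dz": the shift along the tool's x, y, z in cm; "rx", "ry", "rz": the turn, a rotation vector about the tool's x, y, z in units of 10 degrees (1.0 is 10 degrees); "fingers": the closure, from -1 (fully open) to 1 (shut). In form: [{"dx": .., "dy": .., "dz": .., "rx": .., "ry": .., "rz": .., "fingers": ..}, ...]. A call has exactly 8 rows; each row is the pose to reach, as a shift and turn from the pose commanded when the call began, along the tool's axes at that moment; what a row does not reach only later rows make up. A row lasts 1/8 s, in which the tool goes at most 62.5 mm and 10.7 degrees, less where a joint would pass 70% of its speed; a pose out of reach is approached as far as the arm can. A call with a gripper value outside its range is refused whole. The fingers move at their own pace and stop on an object; "squeeze" is the grip in N (left out, the last holds). Time passes only in rows, so rows that repeat a pose let the fingers close, or fill a call up. It gives the time, the measured TCP pose, the force and the opening at its end, in the units of the state.
- telemetry.observe(): the state, without advancing time (a new reading comes with each control period).
- grab_frame(name): name is "side" or "top" or "wrist"; returns a dict with "pixels" (420x560x3 uint8, blue, green, red), "fx", "fy", "cx", "cy" (pixels), "R" (3x3) and "t" (3): a world point X has camera coordinates R X + t. Camera axes: x right, y down, z forward; pixel columns grow to the right and rows downward; lengths in m; the calibration is good to about 2 mm. A picture is of the moment at which its call begins. There is no depth.
- job.job_done(): hands the job in, once; it reports no verdict.
Trained networks look in a picture, given as the dict that the camera call returned (one of the last four; its "shot" number tells which), for a name from the list of things; names that differ only in an ending like _2 or _b are one class to them, and where a whole thing is asked for, a point or a joint stands for the part that bears it (a point fixed in the world has none). Each returns a list of dicts, best first, with "conf" (0 to 1); they miss things now and then, are a little off and sometimes report something else, mostly with a low value. They report only what shows in the picture. A call takes as long as a camera call. They do not tell look-alikes from the thing itself.
- cut_out(picture, label): "pixels" (420x560 bool, what is visible of it) and "centre" ([column, row] in pixels, amid what is visible of it).
- pinpoint(picture, label): "centre" ([column, row] in pixels: a listed point, or the origin of a listed thing).
The state is a dict: "clock": time; "qpos": joint angles; "qd": joint speeds; "joint_efforts": joint torques, N m; "position": TCP position; "tool_rot": TCP orientation; "force": force on the tool from outside, world axes, zero at the start; "moment": the same for the moment, N m; "grip_width": finger opening in m.
Only numpy, scipy, OpenCV 4.12 (cv2) and the standard library are available. Lean on these libraries where they do the work, as an engineer would, in place of code of your own. Each camera call takes 0.05 s, during which the arm holds its last target.

## Working session

There is one attempt and no reset: what is moved stays moved. The work goes in short steps, Python scripts to look and compute and a tool call to move; the robot and the scene stay as the last step left them, time stands still between calls to the robot, and variables do not carry over. Pictures are saved under pics/ and viewed, and the job is handed in when it is done.

Besides the shell and the picture viewer there is one more tool, called after "Emit:" as name([rows], argument=value, ...), one row to a line, values as JSON. send_rows: Moves the arm, as the interface text tells. Its arguments: {"type":"object","properties":{"rows":{"type":"array","items":{"type":"object","properties":{"dx":{"type":"number"},"dy":{"type":"number"},"dz":{"type":"number"},"rx":{"type":"number"},"ry":{"type":"number"},"rz":{"type":"number"},"fingers":{"type":"number"}}}},"squeeze":{"type":"number"}},"required":["rows"]}

```bash
mkdir -p pics; ls; cat > h.py <<'E'
import numpy as np, cv2
from workcell import telemetry, grab_frame, job, cut_out, pinpoint, bot
def ray(p,u,v):
    d=np.array([(u-p['cx'])/p['fx'],(v-p['cy'])/p['fy'],1.]); R=np.array(p['R']);t=np.array(p['t'])
    return -R.T@t, R.T@d
def onz(p,u,v,z):
    o,d=ray(p,u,v); return o+d*(z-o[2])/d[2]
def proj(p,X):
    c=np.array(p['R'])@np.array(X)+np.array(p['t']); return c[0]/c[2]*p['fx']+p['cx'], c[1]/c[2]*p['fy']+p['cy']
E
python3 - <<'E'
from h import *
print(telemetry.observe())
for n in ("top","side","wrist"):
    p=grab_frame(n); cv2.imwrite(f"pics/{n}0.png",p['pixels'])
    print(n,p['shot'],-np.array(p['R']).T@np.array(p['t']))
    for l in ("seat","chassis","brush","cover","scrap_a","scrap_b","jar","meter","screwdriver"):
        print(n,l,[(np.round(x['centre'],1).tolist(),round(x['conf'],2)) for x in pinpoint(p,l)])
print(telemetry.observe()['clock'])
E
```

```text
pics
{'clock': 0.0, 'qpos': array([-1.18918444,  0.52200614, -0.03627576,  1.59996214,  0.0211866 ,
        1.02108406, -0.11283455]), 'qd': array([-4.51545359e-05, -3.34635909e-04,  1.28069505e-03, -1.02371009e-05,
        1.12911576e-05,  8.80207935e-04,  4.96452764e-05]), 'joint_efforts': array([-4.86701319e-04, -9.27132654e+01,  1.97951876e+00, -3.69945681e+01,
        1.78304699e-02,  8.26410076e-03,  9.27449690e-06]), 'position': array([0.27279566, 0.56198922, 0.23874763]), 'tool_rot': array([-1.48757607,  1.56972102, -1.93948509]), 'force': array([ 0.16452908, -0.29286857,  0.41383092]), 'moment': array([ 0.00849923, -0.0178104 ,  0.0673044 ]), 'grip_width': 0.08549407128027782}
top 1 [ 0.31655221 -0.03368313  1.39743022]
top seat [([259.3, 193.0], 0.57)]
top chassis [([259.7, 197.7], 0.84), ([376.0, 152.0], 0.44)]
top brush [([370.9, 213.3], 0.77), ([431.8, 237.2], 0.68)]
top cover [([145.5, 240.7], 0.72), ([133.6, 292.7], 0.65), ([152.9, 193.5], 0.64)]
top scrap_a [([264.3, 193.4], 0.61), ([258.4, 181.1], 0.45), ([256.1, 207.6], 0.43)]
top scrap_b [([264.3, 193.4], 0.61), ([
[... 328 characters left out ...]
 194.2], 0.74)]
side brush [([318.9, 372.7], 0.62), ([329.8, 298.5], 0.57)]
side cover [([285.7, 122.3], 0.88), ([192.3, 129.8], 0.85), ([246.3, 128.5], 0.66)]
side scrap_a [([298.9, 193.3], 0.45), ([322.4, 187.5], 0.43), ([312.3, 189.9], 0.4)]
side scrap_b [([298.9, 193.3], 0.45), ([322.4, 187.5], 0.43), ([312.3, 189.9], 0.4)]
side jar [([331.1, 123.9], 0.74)]
side meter [([408.7, 286.4], 0.65)]
side screwdriver [([247.1, 344.9], 0.69)]
wrist 3 [0.20593747 0.59336221 0.37515526]
wrist seat []
wrist chassis []
wrist brush []
wrist cover [([166.2, 278.5], 0.72), ([203.5, 360.3], 0.66)]
wrist scrap_a []
wrist scrap_b []
wrist jar []
wrist meter []
wrist screwdriver [([200.5, 363.1], 0.31)]
1.5
```

View pics/top0.png

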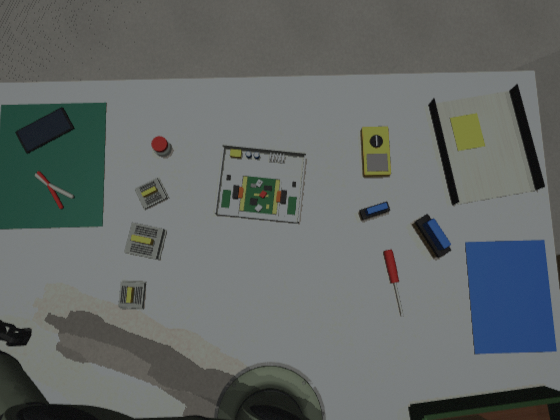

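View pics/side0.png

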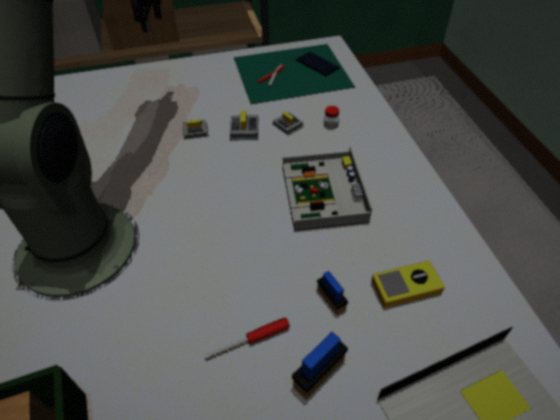

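View pics/wrist0.png

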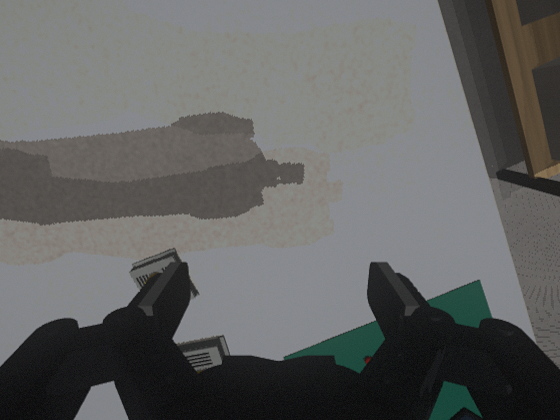

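```bash
python3 - <<'E'
from h import *
p=grab_frame("top"); s=grab_frame("side"); print(p['fx'],p['cx'],p['cy'])
im=p['pixels']
def crop(im,u,v,r,n,k=8): cv2.imwrite(n,cv2.resize(im[v-r:v+r,u-r:u+r],None,fx=k,fy=k,interpolation=cv2.INTER_CUBIC))
a=cv2.resize(im[135:235,205:315],None,fx=7,fy=7,interpolation=cv2.INTER_CUBIC); cv2.imwrite("pics/ch.png",np.clip(a*1.6,0,255).astype(np.uint8)[:600])
b=cv2.resize(im[190:240,345:415],None,fx=8,fy=8,interpolation=cv2.INTER_CUBIC);cv2.imwrite("pics/br.png",np.clip(b*1.6,0,255).astype(np.uint8))
for l,z in(("chassis",.02),("brush",.05),("cover",.02)):
    for m in cut_out(p,l):
        r=cv2.minAreaRect(np.argwhere(m['pixels'])[:,::-1].astype(np.float32)); print(l,m['conf'],r)
        bx=np.array([onz(p,u,v,z) for u,v in cv2.boxPoints(r)]);print(bx.mean(0).round(4),[np.linalg.norm(bx[i]-bx[i+1]).round(4) for i in(0,1)],[np.degrees(np.arctan2(*(bx[i+1]-bx[i])[1::-1])).round(1) for i in (0,1)])
for pic,l,z in((p,"seat",.02),(s,"seat",.02),(s,"brush",0),(p,"brush",0),(p,"scrap_a",.02),(s,"scrap_a",.02),(p,"cover",0),(s,"cover",0)):
    print(l,pic['shot'],[onz(pic,*x['centre'],z).round(4).tolist() for x in pinpoint(pic,l)])
E
```

```text
508.8179002210403 283.5972964218726 212.11977291734487
chassis 0.8 ((260.20684814453125, 183.7115478515625), (84.77630615234375, 72.25467681884766), 6.170175075531006)
[0.6236 0.0116 0.02  ] [np.float64(0.2045), np.float64(0.2375)] [np.float64(-6.5), np.float64(-97.9)]
brush 0.91 ((431.6922607421875, 236.03843688964844), (44.65336608886719, 23.297409057617188), 56.30992889404297)
[ 0.4608 -0.4435  0.05  ] [np.float64(0.0641), np.float64(0.1174)] [np.float64(-58.4), np.float64(-150.1)]
brush 0.67 ((373.7523193359375, 210.67430114746094), (9.769829750061035, 30.74622344970703), 73.3007583618164)
[ 0.5334 -0.2928  0.05  ] [np.float64(0.0837), np.float64(0.0264)] [np.float64(-74.8), np.float64(-166.9)]
cover 0.86 ((131.5, 294.5), (29.0, 27.0), 90.0)
[0.3299 0.3611 0.02  ] [np.float64(0.0722), np.float64(0.0764)] [np.float64(-91.6), np.float64(-179.1)]
cover 0.83 ((150.90000915527344, 193.3000030517578), (22.807889938354492, 27.280029296875), 63.43495178222656)
[0.6037 0.313  0.02  ] [np.float64(0.0743), np.float64(0.065)] [np.float64(-63.9), np.float64(-153.9)]
cover 0.56 ((144.723541259
[... 200 characters left out ...]
(259.0397033691406, 195.90997314453125), (36.58955383300781, 33.22929382324219), 5.355824947357178)
[0.5883 0.0156 0.02  ] [np.float64(0.0933), np.float64(0.1014)] [np.float64(-6.1), np.float64(-97.0)]
seat 4 [[0.5947, 0.0189, 0.02]]
seat 5 [[0.6017, 0.0145, 0.02], [0.6276, 0.0073, 0.02]]
brush 5 [[0.5431, -0.2959, 0.0], [0.4677, -0.4455, 0.0]]
brush 4 [[0.4609, -0.4521, 0.0], [0.5345, -0.3018, 0.0]]
scrap_a 4 [[0.5589, 0.0202, 0.02], [0.6251, 0.0185, 0.02]]
scrap_a 5 [[0.6313, 0.0208, 0.02], [0.5959, 0.0056, 0.02], [0.5587, 0.0227, 0.02]]
cover 4 [[0.4827, 0.3288, 0.0], [0.3391, 0.3627, 0.0], [0.602, 0.3083, 0.0]]
cover 5 [[0.3452, 0.3773, 0.0], [0.6088, 0.3248, 0.0], [0.4735, 0.3137, 0.0]]
```

View pics/ch.png

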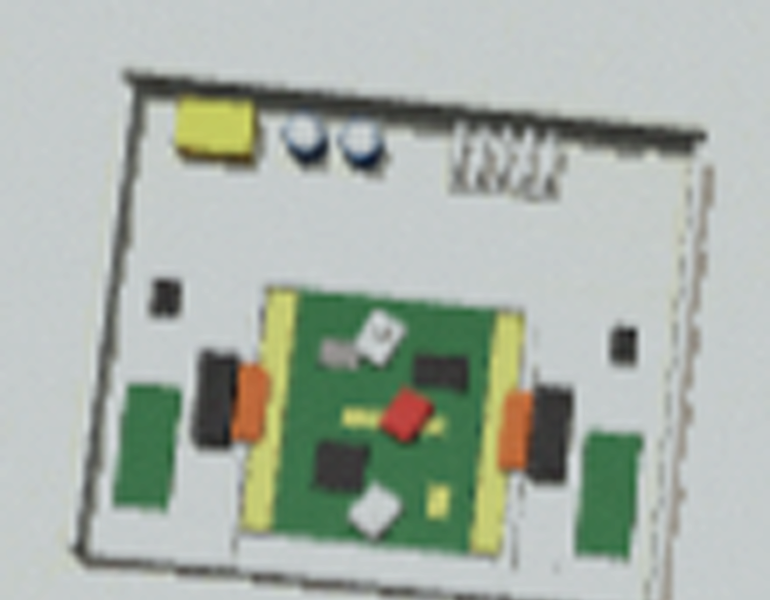

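View pics/br.png

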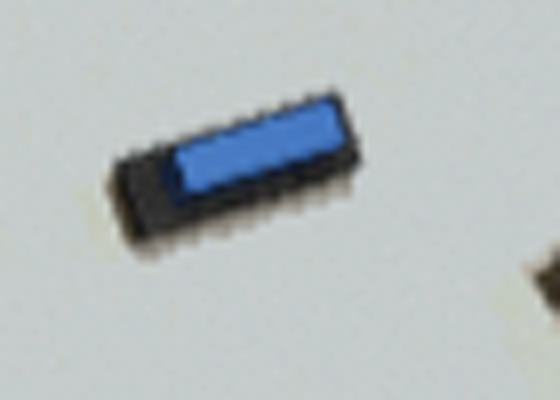

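```bash
cat >> h.py <<'E'
from scipy.spatial.transform import Rotation as Ro
def Rt():
    o=telemetry.observe(); return np.array(o['position']), Ro.from_euler('xyz',o['tool_rot']).as_matrix()
def down(yaw): # tool x down, tool y at yaw (deg)
    a=np.radians(yaw); x=np.array([0,0,-1.]); y=np.array([np.cos(a),np.sin(a),0]); return np.stack([x,y,np.cross(x,y)],1)
def move(tp,yaw,p0=None,R0=None):
    """print row values from commanded pose (default measured)"""
    if p0 is None: p0,R0=Rt()
    d=R0.T@(np.array(tp)-p0)*100
    best=min((down(yaw),down(yaw+180)),key=lambda T:np.linalg.norm(Ro.from_matrix(R0.T@T).as_rotvec()))
    r=np.degrees(Ro.from_matrix(R0.T@best).as_rotvec())/10
    print("d",d.round(2),"r",r.round(3))
E
python3 - <<'E'
from h import *
p,R=Rt();print(p,R.round(3),'yaw',np.degrees(np.arctan2(R[1,1],R[0,1])), bot.tip_extent)
P=grab_frame("top")
print('seat',onz(P,259.8,195.1,.02), onz(P,259.6,194.7,.036),'brush',onz(P,378,207.9,.074))
for c in((270,290),(522,312),(245,530),(497,552)): print(onz(P,c[0]/7+205,c[1]/7+135,.02).round(4))
B=onz(P,378,207.9,.074)
move([B[0],B[1],.2],14.5)
E
```

```text
[0.27286615 0.56227459 0.2392696 ] [[-0.     0.437  0.9  ]
 [-0.     0.9   -0.437]
 [-1.    -0.    -0.   ]] yaw 64.11046437552808 0.008
seat [0.5903041  0.01346756 0.02      ] [0.58824954 0.01344087 0.036     ] brush [ 0.53658027 -0.29981269  0.074     ]
[0.6443 0.0573 0.02  ]
[ 0.6326 -0.0422  0.02  ]
[0.5482 0.0687 0.02  ]
[ 0.5367 -0.0298  0.02  ]
d [  3.93 -66.04  61.36] r [4.961 0.    0.   ]
```

Emit:
send_rows([
  {"dx": 0.2, "dy": -4, "dz": 3.7, "rx": 0.3, "fingers": -1},
  {"dx": 0.5, "dy": -8, "dz": 7.4, "rx": 0.6, "fingers": -1},
  {"dx": 0.7, "dy": -12.1, "dz": 11.2, "rx": 0.9, "fingers": -1},
  {"dx": 1, "dy": -16.3, "dz": 15.1, "rx": 1.2, "fingers": -1},
  {"dx": 1.2, "dy": -20.5, "dz": 19, "rx": 1.5, "fingers": -1},
  {"dx": 1.5, "dy": -24.7, "dz": 22.9, "rx": 1.9, "fingers": -1},
  {"dx": 1.7, "dy": -28.9, "dz": 26.8, "rx": 2.2, "fingers": -1},
  {"dx": 2, "dy": -33, "dz": 30.7, "rx": 2.5, "fingers": -1},
])

```text
invalid input at $.rows[0]: expected keys dx, dy, dz, rx, ry, rz, fingers
```

```bash
python3 - <<'E'
from h import *
o=telemetry.observe();print(o['clock'],o['position'],o['qpos'].round(2))
move([.5366,-.2998,.2],14.5)
E
```

```text
2.2 [0.27288117 0.56227773 0.23929702] [-1.19  0.52 -0.04  1.6   0.02  1.02 -0.11]
d [  3.93 -66.04  61.37] r [4.961 0.    0.   ]
```

Emit:
send_rows([
  {"dx": 0.2, "dy": -4, "dz": 3.7, "rx": 0.3, "ry": 0, "rz": 0, "fingers": -1},
  {"dx": 0.5, "dy": -8, "dz": 7.4, "rx": 0.6, "ry": 0, "rz": 0, "fingers": -1},
  {"dx": 0.7, "dy": -12.1, "dz": 11.2, "rx": 0.9, "ry": 0, "rz": 0, "fingers": -1},
  {"dx": 1, "dy": -16.3, "dz": 15.1, "rx": 1.2, "ry": 0, "rz": 0, "fingers": -1},
  {"dx": 1.2, "dy": -20.5, "dz": 19, "rx": 1.5, "ry": 0, "rz": 0, "fingers": -1},
  {"dx": 1.5, "dy": -24.7, "dz": 22.9, "rx": 1.9, "ry": 0, "rz": 0, "fingers": -1},
  {"dx": 1.7, "dy": -28.9, "dz": 26.8, "rx": 2.2, "ry": 0, "rz": 0, "fingers": -1},
  {"dx": 2, "dy": -33, "dz": 30.7, "rx": 2.5, "ry": 0, "rz": 0, "fingers": -1},
])

```text
clock: 3.2
position: [0.4054, 0.1297, 0.2196]
tool_rot: [1.468, 1.57, 0.579]
force: [1.3, 0.8, 1.4]
grip_width: 0.0854
```

```bash
python3 - <<'E'
from h import *
o=telemetry.observe();print(o['clock'],o['position'],o['qpos'].round(2))
move([.5366,-.2998,.2],14.5)
E
```

```text
3.2 [0.40539882 0.12966356 0.21957573] [-0.61  0.24  0.19  2.13 -0.06  0.78  0.3 ]
d [  1.95 -16.85  41.63] r [ 2.452e+00 -1.000e-03 -6.000e-03]
```

Emit:
send_rows([
  {"dx": 0.3, "dy": -2.1, "dz": 5.2, "rx": 0.3, "ry": 0, "rz": 0, "fingers": -1},
  {"dx": 0.5, "dy": -4.2, "dz": 10.4, "rx": 0.6, "ry": 0, "rz": 0, "fingers": -1},
  {"dx": 0.7, "dy": -6.3, "dz": 15.6, "rx": 0.9, "ry": 0, "rz": 0, "fingers": -1},
  {"dx": 1, "dy": -8.4, "dz": 20.8, "rx": 1.2, "ry": 0, "rz": 0, "fingers": -1},
  {"dx": 1.2, "dy": -10.5, "dz": 26, "rx": 1.5, "ry": 0, "rz": 0, "fingers": -1},
  {"dx": 1.5, "dy": -12.6, "dz": 31.2, "rx": 1.9, "ry": 0, "rz": 0, "fingers": -1},
  {"dx": 1.7, "dy": -14.7, "dz": 36.4, "rx": 2.2, "ry": 0, "rz": 0, "fingers": -1},
  {"dx": 2, "dy": -16.85, "dz": 41.6, "rx": 2.45, "ry": 0, "rz": 0, "fingers": -1},
])

```text
clock: 4.2
position: [0.5372, -0.2994, 0.1993]
tool_rot: [1.427, 1.57, 0.11]
force: [1.1, 0.5, 0.6]
grip_width: 0.085
```

```bash
python3 - <<'E'
from h import *
w=grab_frame("wrist"); cv2.imwrite("pics/w1.png",np.clip(w['pixels']*1.6,0,255).astype(np.uint8))
o=telemetry.observe();print(o['clock'],o['position'],o['qpos'].round(2))
for m in cut_out(w,"brush"): print(m['conf'],m['centre'])
m=w['pixels'].astype(int); b=((m[...,0]>1.6*m[...,2])&(m[...,0]>m[...,1]*1.3)&(m[...,0]>60)).astype(np.uint8)
n,l,st,c=cv2.connectedComponentsWithStats(b)
for i in range(1,n):
    if st[i,4]>300:
        r=cv2.minAreaRect(np.argwhere(l==i)[:,::-1].astype(np.float32)); bx=np.array([onz(w,u,v,.074) for u,v in cv2.boxPoints(r)])
        print(st[i],r,bx.round(4).tolist(),bx.mean(0).round(4),[np.linalg.norm(bx[i]-bx[i+1]).round(4) for i in(0,1)],[np.degrees(np.arctan2(*(bx[i+1]-bx[i])[1::-1])).round(1) for i in (0,1)])
move([.5366,-.2998,.2],14.5)
E
```

```text
4.25 [ 0.53707008 -0.30654236  0.19903128] [ 0.16  0.59  0.39  1.68 -0.26  0.93  0.9 ]
0.93 [206.6, 303.4]
0.91 [283.6, 192.5]
[ 271  167   19   65 1099] ((280.0, 199.0), (64.0, 18.0), 90.0) [[0.5228, -0.2709, 0.074], [0.5378, -0.267, 0.074], [0.5532, -0.3238, 0.074], [0.5372, -0.3279, 0.074]] [ 0.5377 -0.2974  0.074 ] [np.float64(0.0155), np.float64(0.0589)] [np.float64(14.5), np.float64(-74.9)]
[172 307  33  44 720] ((186.28378295898438, 328.70269775390625), (40.60655212402344, 31.564605712890625), 80.53767395019531) [[0.4579, -0.4369, 0.074], [0.487, -0.4232, 0.074], [0.5022, -0.469, 0.074], [0.4719, -0.4836, 0.074]] [ 0.4798 -0.4532  0.074 ] [np.float64(0.0321), np.float64(0.0483)] [np.float64(25.3), np.float64(-71.6)]
[   0  314   44   53 1157] ((21.5, 340.0), (52.0, 43.0), 90.0) [[0.2963, -0.482, 0.074], [0.3379, -0.4712, 0.074], [0.3401, -0.5373, 0.074], [0.2959, -0.5488, 0.074]] [ 0.3175 -0.5098  0.074 ] [np.float64(0.043), np.float64(0.0661)] [np.float64(14.5), np.float64(-88.1)]
[  73  380   56   40 1433] ((100.49998474121094, 399.4999694824219), (54.99999237060547, 38.99999237060547), -0.0) [[0.3754, -0.6052, 0.074], [0.372, -0.5485, 0.074], [0.4296, -0.5336, 0.074], [0.4358, -0.5896, 0.074]] [ 0.4032 -0.5692  0.074 ] [np.float64(0.0568), np.float64(0.0594)] [np.float64(93.4), np.float64(14.5)]
d [-0.12  0.12 -0.35] r [-0.026  0.016  0.006]
```

View pics/w1.png

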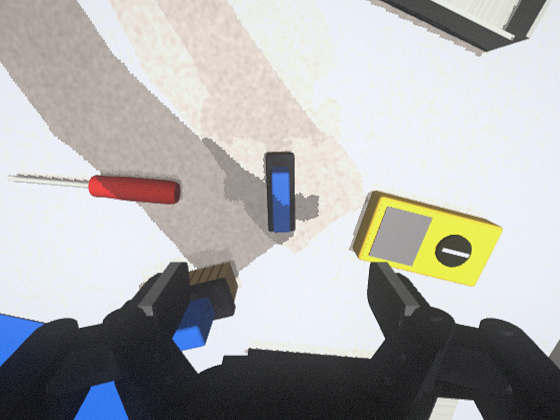

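Emit:
send_rows([
  {"dx": 1.5, "dy": 0, "dz": 0, "rx": 0, "ry": 0, "rz": 0, "fingers": -1},
  {"dx": 4, "dy": 0, "dz": 0, "rx": 0, "ry": 0, "rz": 0, "fingers": -1},
  {"dx": 6.5, "dy": 0, "dz": 0, "rx": 0, "ry": 0, "rz": 0, "fingers": -1},
  {"dx": 8, "dy": 0, "dz": 0, "rx": 0, "ry": 0, "rz": 0, "fingers": -1},
  {"dx": 9, "dy": 0, "dz": 0, "rx": 0, "ry": 0, "rz": 0, "fingers": -1},
  {"dx": 9, "dy": 0, "dz": 0, "rx": 0, "ry": 0, "rz": 0, "fingers": -1},
  {"dx": 9, "dy": 0, "dz": 0, "rx": 0, "ry": 0, "rz": 0, "fingers": -1},
  {"dx": 9, "dy": 0, "dz": 0, "rx": 0, "ry": 0, "rz": 0, "fingers": -1},
])

```text
clock: 5.3
position: [0.5369, -0.2979, 0.1099]
tool_rot: [0.939, 1.57, -0.377]
force: [0.6, 0.5, -0.1]
grip_width: 0.0853
```

```bash
python3 - <<'E'
from h import *
w=grab_frame("wrist"); cv2.imwrite("pics/w2.png",np.clip(w['pixels']*1.6,0,255).astype(np.uint8))
o=telemetry.observe();print(o['clock'],o['position'])
m=w['pixels'].astype(int); b=((m[...,0]>1.6*m[...,2])&(m[...,0]>m[...,1]*1.3)&(m[...,0]>60)).astype(np.uint8)
n,l,st,c=cv2.connectedComponentsWithStats(b)
for i in range(1,n):
    if st[i,4]>800:
        r=cv2.minAreaRect(np.argwhere(l==i)[:,::-1].astype(np.float32)); bx=np.array([onz(w,u,v,.074) for u,v in cv2.boxPoints(r)])
        print(st[i],r,bx.mean(0).round(4),[np.linalg.norm(bx[i]-bx[i+1]).round(4) for i in(0,1)],[np.degrees(np.arctan2(*(bx[i+1]-bx[i])[1::-1])).round(1) for i in (0,1)])
move([.537,-.2985,.052],14.5)
E
```

```text
5.35 [ 0.53690326 -0.29783667  0.10985795]
[ 268  190   27   95 2371] ((281.0, 237.0), (94.0, 26.0), 90.0) [ 0.5377 -0.2962  0.074 ] [np.float64(0.015), np.float64(0.0615)] [np.float64(14.6), np.float64(-74.5)]
d [ 5.79 -0.01  0.06] r [ 0.011  0.003 -0.004]
```

View pics/w2.png

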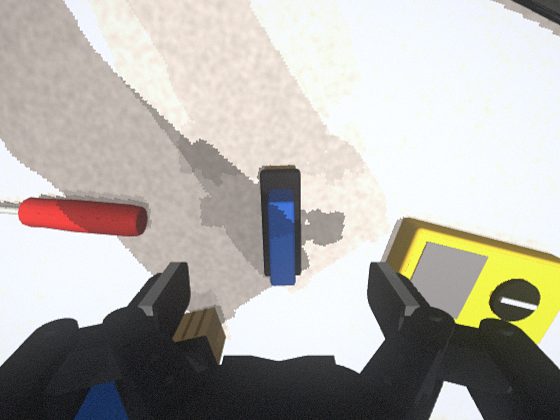

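Emit:
send_rows([
  {"dx": 2, "dy": 0, "dz": 0, "rx": 0, "ry": 0, "rz": 0, "fingers": -1},
  {"dx": 4, "dy": 0, "dz": 0, "rx": 0, "ry": 0, "rz": 0, "fingers": -1},
  {"dx": 5.4, "dy": 0, "dz": 0, "rx": 0, "ry": 0, "rz": 0, "fingers": -1},
  {"dx": 5.8, "dy": 0, "dz": 0, "rx": 0, "ry": 0, "rz": 0, "fingers": -0.5},
  {"dx": 5.8, "dy": 0, "dz": 0, "rx": 0, "ry": 0, "rz": 0, "fingers": 1},
  {"dx": 5.8, "dy": 0, "dz": 0, "rx": 0, "ry": 0, "rz": 0, "fingers": 1},
  {"dx": 5.8, "dy": 0, "dz": 0, "rx": 0, "ry": 0, "rz": 0, "fingers": 1},
  {"dx": 5.8, "dy": 0, "dz": 0, "rx": 0, "ry": 0, "rz": 0, "fingers": 1},
], squeeze=70)

```text
clock: 6.35
position: [0.537, -0.2977, 0.0518]
tool_rot: [1.066, 1.57, -0.249]
force: [-0.2, 1.3, 4.1]
grip_width: 0.0151
```

```bash
python3 - <<'E'
from h import *
o=telemetry.observe();print(o['clock'],o['position'],o['grip_width'])
move([o['position'][0],o['position'][1],.2],14.5)
# sweep start: seat x +62 .. brush centre
S=np.array([.5893,.0135]);a=np.radians(-6.7);c,s=np.cos(a),np.sin(a)
f=lambda x,y:S+[c*x-s*y,s*x+c*y]
for x,y in((68,0),(-120,0)): print(x,y,f(x/1e3,y/1e3))
P=grab_frame("top")
for sc in pinpoint(P,"scrap_a"):
    q=onz(P,*sc['centre'],.027)[:2]-S; print(sc['conf'],(np.array([[c,s],[-s,c]])@q).round(4))
for u,v in((380,335),(406,415),(375,510)):
    q=onz(P,u/7+205,v/7+135,.034)[:2]-S; print((np.array([[c,s],[-s,c]])@q).round(4))
E
```

```text
6.35 [ 0.53696338 -0.29774356  0.05175144] 0.015113152194073378
d [-1.482e+01  1.000e-02  1.000e-02] r [ 0.012  0.002 -0.004]
68 0 [0.6568356  0.00556639]
-120 0 [0.47011952 0.02750049]
0.5 [ 0.0151 -0.0124]
0.43 [0.0236 0.0053]
0.41 [-0.0382  0.0013]
[0.0322 0.0039]
[ 0.0013 -0.0092]
[-0.0372 -0.0008]
```

```bash
python3 - <<'E'
from h import *
move([.6568,.0056,.15],-6.7)
E
```

```text
d [ -9.82  19.25 -26.33] r [ 2.131e+00  1.000e-03 -4.000e-03]
```

Emit:
send_rows([
  {"dx": -3, "dy": 0, "dz": 0, "rx": 0, "ry": 0, "rz": 0, "fingers": 1},
  {"dx": -7, "dy": 1.5, "dz": -2, "rx": 0, "ry": 0, "rz": 0, "fingers": 1},
  {"dx": -9.8, "dy": 4, "dz": -5.5, "rx": 0.4, "ry": 0, "rz": 0, "fingers": 1},
  {"dx": -9.8, "dy": 7.2, "dz": -9.8, "rx": 0.8, "ry": 0, "rz": 0, "fingers": 1},
  {"dx": -9.8, "dy": 10.4, "dz": -14.2, "rx": 1.2, "ry": 0, "rz": 0, "fingers": 1},
  {"dx": -9.8, "dy": 13.6, "dz": -18.6, "rx": 1.6, "ry": 0, "rz": 0, "fingers": 1},
  {"dx": -9.8, "dy": 16.8, "dz": -23, "rx": 1.9, "ry": 0, "rz": 0, "fingers": 1},
  {"dx": -9.8, "dy": 19.25, "dz": -26.3, "rx": 2.13, "ry": 0, "rz": 0, "fingers": 1},
])

```text
clock: 7.45
position: [0.657, 0.0081, 0.1491]
tool_rot: [-2.511, 1.57, 2.085]
force: [0.0, -0.6, -1.1]
grip_width: 0.0152
```

```bash
python3 - <<'E'
from h import *
s=grab_frame("side"); cv2.imwrite("pics/s3.png",np.clip(cv2.resize(s['pixels'][60:260,220:480],None,fx=3,fy=3)*1.5,0,255).astype(np.uint8))
w=grab_frame("wrist"); cv2.imwrite("pics/w3.png",np.clip(w['pixels']*1.5,0,255).astype(np.uint8))
o=telemetry.observe();print(o['clock'],o['position'],o['force'],o['grip_width'])
move([.6568,.0056,.15],-6.7)
E
```

```text
7.55 [0.65754399 0.01122526 0.14853474] [-1.26010746  0.61976296 -1.09118201] 0.01490226405947215
d [-0.15 -0.01  0.57] r [ 0.032 -0.011  0.003]
```

View pics/s3.png

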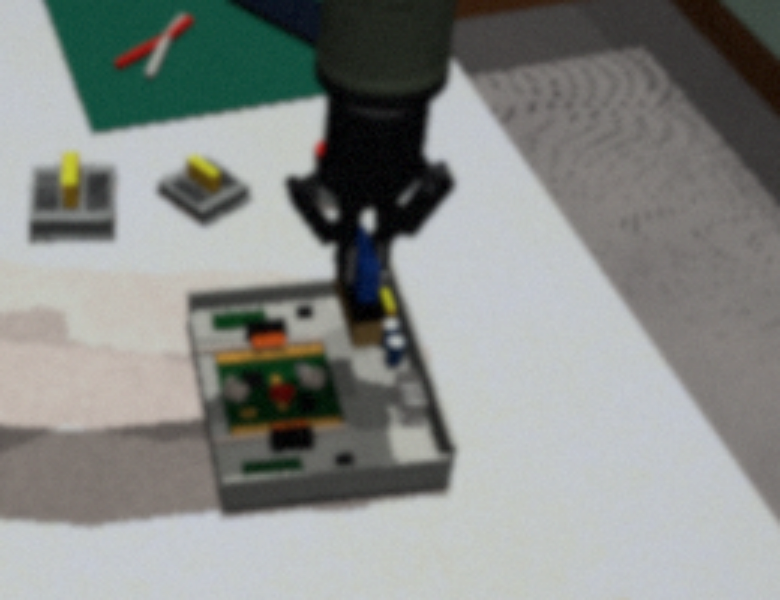

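View pics/w3.png

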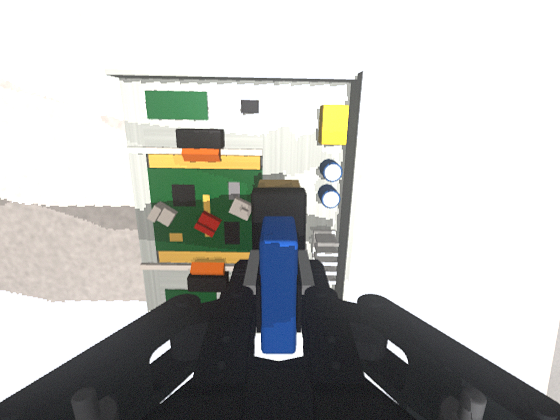

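Emit:
send_rows([
  {"dx": 0, "dy": 0, "dz": 0, "rx": 0, "ry": 0, "rz": 0, "fingers": 1},
  {"dx": 1, "dy": 0, "dz": 0, "rx": 0, "ry": 0, "rz": 0, "fingers": 1},
  {"dx": 3, "dy": 0, "dz": 0, "rx": 0, "ry": 0, "rz": 0, "fingers": 1},
  {"dx": 4.5, "dy": 0, "dz": 0, "rx": 0, "ry": 0, "rz": 0, "fingers": 1},
  {"dx": 5.8, "dy": 0, "dz": 0, "rx": 0, "ry": 0, "rz": 0, "fingers": 1},
  {"dx": 6.8, "dy": 0, "dz": 0, "rx": 0, "ry": 0, "rz": 0, "fingers": 1},
  {"dx": 7.4, "dy": 0, "dz": 0, "rx": 0, "ry": 0, "rz": 0, "fingers": 1},
  {"dx": 7.4, "dy": 0, "dz": 0, "rx": 0, "ry": 0, "rz": 0, "fingers": 1},
])

```text
clock: 8.55
position: [0.6566, 0.0053, 0.0751]
tool_rot: [-1.156, 1.571, -2.844]
force: [-0.1, 0.9, -0.5]
grip_width: 0.0152
```

```bash
python3 - <<'E'
from h import *
s=grab_frame("side"); cv2.imwrite("pics/s4.png",np.clip(cv2.resize(s['pixels'][60:260,220:480],None,fx=3,fy=3)*1.5,0,255).astype(np.uint8))
w=grab_frame("wrist"); cv2.imwrite("pics/w4.png",np.clip(w['pixels']*1.,0,255).astype(np.uint8))
o=telemetry.observe();print(o['clock'],o['position'],o['force'],o['grip_width'])
move([.6568,.0056,.073],-6.7)
E
```

```text
8.65 [0.65683032 0.00525397 0.07568657] [ 0.16115851  0.94845411 -0.90088663] 0.014887302238494673
d [ 0.27 -0.01 -0.03] r [ 0.001 -0.    -0.003]
```

View pics/s4.png

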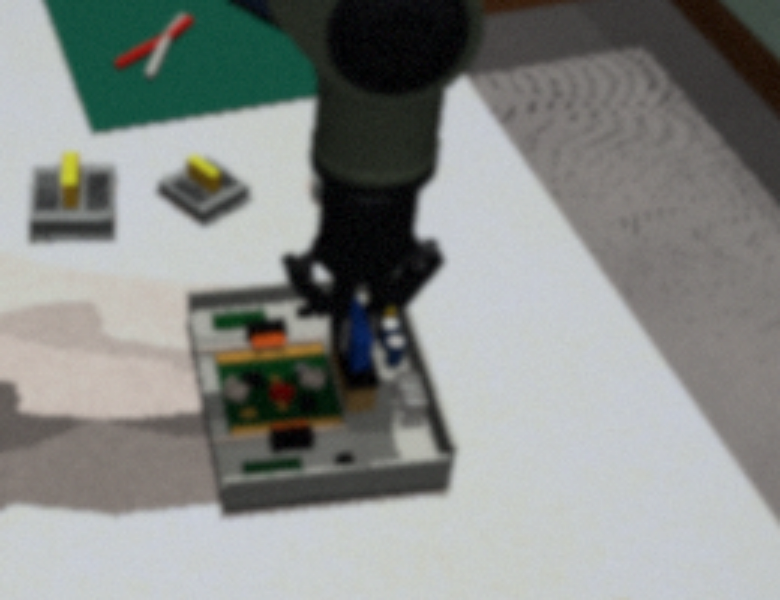

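View pics/w4.png

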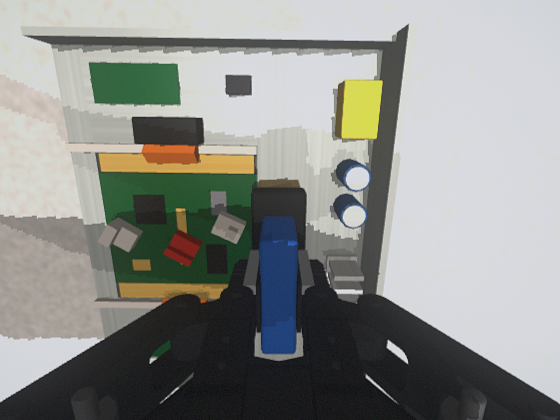

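```bash
python3 - <<'E'
from h import *
w=grab_frame("wrist")
S=np.array([.5893,.0135]);a=np.radians(-6.7);c,s=np.cos(a),np.sin(a)
for u,v in((98,153),(105,172),(255,156),(255,174),(118,283),(121,298)):
    q=onz(w,u,v,.02)[:2]; print(q.round(4),(np.array([[c,s],[-s,c]])@(q-S)).round(4))
f=lambda x,y:S+[c*x-s*y,s*x+c*y]
move([*f(-.05,0),.0732],-6.7); move([*f(-.095,0),.0732],-6.7)
E
```

```text
[0.5513 0.0691] [-0.0442  0.0508]
[0.5523 0.057 ] [-0.0418  0.0389]
[0.6481 0.0558] [0.0534 0.0489]
[0.6465 0.0446] [0.0532 0.0376]
[ 0.5391 -0.0214] [-0.0457 -0.0405]
[ 0.538  -0.0336] [-0.0455 -0.0527]
d [  0.25 -11.8   -0.02] r [ 0.001 -0.001 -0.004]
d [  0.25 -16.3   -0.03] r [ 0.001 -0.001 -0.004]
```

Emit:
send_rows([
  {"dx": 0.25, "dy": -0.6, "dz": 0, "rx": 0, "ry": 0, "rz": 0, "fingers": 1},
  {"dx": 0.25, "dy": -1.8, "dz": 0, "rx": 0, "ry": 0, "rz": 0, "fingers": 1},
  {"dx": 0.25, "dy": -3.3, "dz": 0, "rx": 0, "ry": 0, "rz": 0, "fingers": 1},
  {"dx": 0.25, "dy": -4.8, "dz": 0, "rx": 0, "ry": 0, "rz": 0, "fingers": 1},
  {"dx": 0.25, "dy": -6.3, "dz": 0, "rx": 0, "ry": 0, "rz": 0, "fingers": 1},
  {"dx": 0.25, "dy": -7.8, "dz": 0, "rx": 0, "ry": 0, "rz": 0, "fingers": 1},
  {"dx": 0.25, "dy": -9, "dz": 0, "rx": 0, "ry": 0, "rz": 0, "fingers": 1},
  {"dx": 0.25, "dy": -10, "dz": 0, "rx": 0, "ry": 0, "rz": 0, "fingers": 1},
])

```text
clock: 9.7
position: [0.5566, 0.0171, 0.073]
tool_rot: [2.077, 1.571, 0.389]
force: [0.4, 0.2, -0.2]
grip_width: 0.0147
```

```bash
python3 - <<'E'
from h import *
s=grab_frame("side"); cv2.imwrite("pics/s5.png",np.clip(cv2.resize(s['pixels'][60:260,220:480],None,fx=3,fy=3)*1.5,0,255).astype(np.uint8))
w=grab_frame("wrist"); cv2.imwrite("pics/w5.png",w['pixels'])
o=telemetry.observe();print(o['clock'],o['position'],o['force'],o['grip_width'])
S=np.array([.5893,.0135]);a=np.radians(-6.7);c,s=np.cos(a),np.sin(a)
f=lambda x,y:S+[c*x-s*y,s*x+c*y]
move([*f(-.095,0),.0732],-6.7)
E
```

```text
9.8 [0.5563632 0.0171349 0.0728903] [-0.48112223  0.39979645 -1.96419164] 0.014987053292661898
d [-0.03 -6.19 -0.02] r [ 0.001 -0.001  0.003]
```

View pics/s5.png

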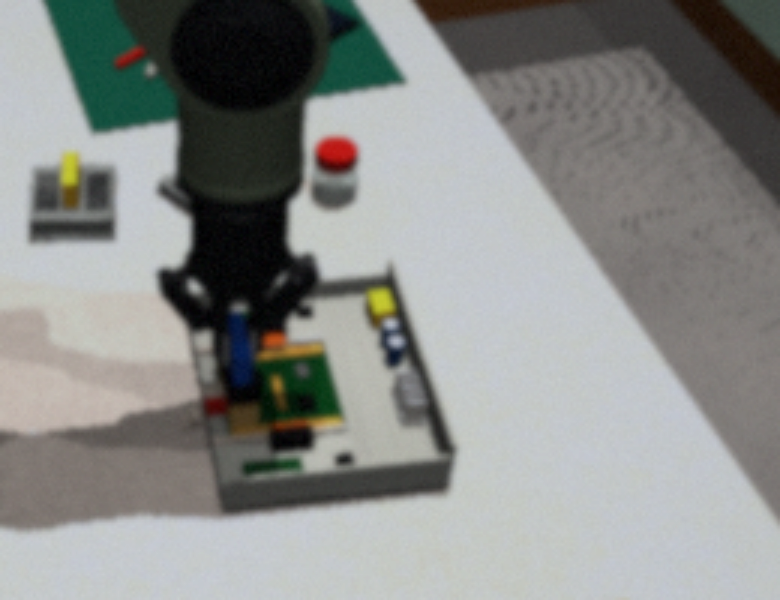

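View pics/w5.png

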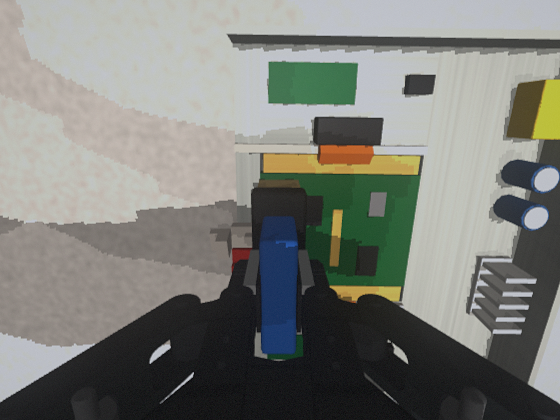

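Emit:
send_rows([
  {"dx": 0, "dy": -0.8, "dz": 0, "rx": 0, "ry": 0, "rz": 0, "fingers": 1},
  {"dx": 0, "dy": -1.8, "dz": 0, "rx": 0, "ry": 0, "rz": 0, "fingers": 1},
  {"dx": 0, "dy": -2.8, "dz": 0, "rx": 0, "ry": 0, "rz": 0, "fingers": 1},
  {"dx": 0, "dy": -3.8, "dz": 0, "rx": 0, "ry": 0, "rz": 0, "fingers": 1},
  {"dx": 0, "dy": -4.8, "dz": 0, "rx": 0, "ry": 0, "rz": 0, "fingers": 1},
  {"dx": 0, "dy": -5.8, "dz": 0, "rx": 0, "ry": 0, "rz": 0, "fingers": 1},
  {"dx": 0, "dy": -6.6, "dz": 0, "rx": 0, "ry": 0, "rz": 0, "fingers": 1},
  {"dx": 0, "dy": -7, "dz": 0, "rx": 0, "ry": 0, "rz": 0, "fingers": 1},
])

```text
clock: 10.8
position: [0.4874, 0.0252, 0.0729]
tool_rot: [2.889, 1.571, 1.201]
force: [-0.2, -0.8, -0.4]
grip_width: 0.0148
```

```bash
python3 - <<'E'
from h import *
s=grab_frame("side"); cv2.imwrite("pics/s6.png",np.clip(cv2.resize(s['pixels'][60:260,220:480],None,fx=3,fy=3)*1.5,0,255).astype(np.uint8))
w=grab_frame("wrist"); cv2.imwrite("pics/w6.png",w['pixels'])
o=telemetry.observe();print(o['clock'],o['position'],o['force'],o['grip_width'])
E
```

```text
10.9 [0.48750259 0.02519124 0.07284604] [ 0.91746425 -0.02026678 -1.11649828] 0.014852748512163425
```

View pics/s6.png

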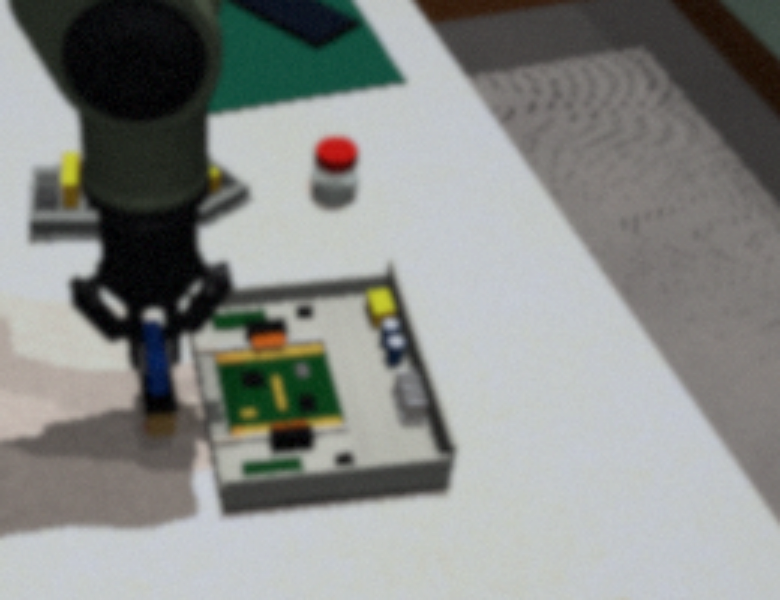

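View pics/w6.png

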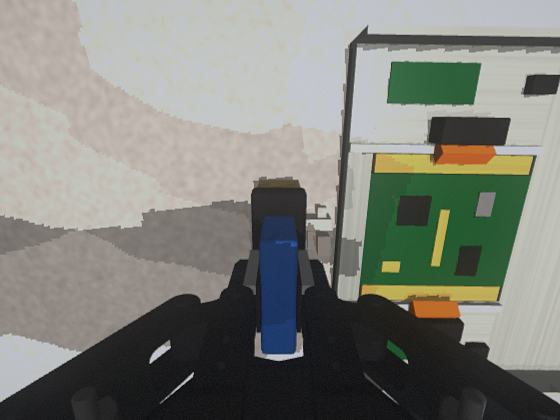

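```bash
python3 - <<'E'
from h import *
move([.53,-.23,.14],-6.7)
E
```

```text
d [-6.72  7.19 24.85] r [ 0.002 -0.     0.001]
```

Emit:
send_rows([
  {"dx": -3, "dy": 0, "dz": 0, "rx": 0, "ry": 0, "rz": 0, "fingers": 1},
  {"dx": -5.5, "dy": 0.6, "dz": 2, "rx": 0, "ry": 0, "rz": 0, "fingers": 1},
  {"dx": -6.7, "dy": 1.9, "dz": 6.5, "rx": 0, "ry": 0, "rz": 0, "fingers": 1},
  {"dx": -6.7, "dy": 3.4, "dz": 12, "rx": 0, "ry": 0, "rz": 0, "fingers": 1},
  {"dx": -6.7, "dy": 5, "dz": 17.5, "rx": 0, "ry": 0, "rz": 0, "fingers": 1},
  {"dx": -6.7, "dy": 6.4, "dz": 22, "rx": 0, "ry": 0, "rz": 0, "fingers": 1},
  {"dx": -6.7, "dy": 7.2, "dz": 24.8, "rx": 0, "ry": 0, "rz": 0, "fingers": 1},
  {"dx": -5, "dy": 7.2, "dz": 24.8, "rx": 0, "ry": 0, "rz": 0, "fingers": 1},
])

```text
clock: 11.9
position: [0.5308, -0.2325, 0.1232]
tool_rot: [0.943, 1.568, -0.748]
force: [0.7, 0.2, -0.9]
grip_width: 0.015
```

```bash
python3 - <<'E'
from h import *
s=grab_frame("side"); cv2.imwrite("pics/s7.png",np.clip(cv2.resize(s['pixels'][100:300,200:460],None,fx=3,fy=3)*1.5,0,255).astype(np.uint8))
o=telemetry.observe();print(o['clock'],o['position'],o['force'],o['grip_width'])
move([.53,-.23,.0515],-6.7)
E
```

```text
11.95 [ 0.52964048 -0.23005785  0.12039511] [-2.16119309  1.54387866 -4.82752964] 0.014997598749788222
d [ 6.89  0.05 -0.01] r [-0.007 -0.     0.009]
```

View pics/s7.png

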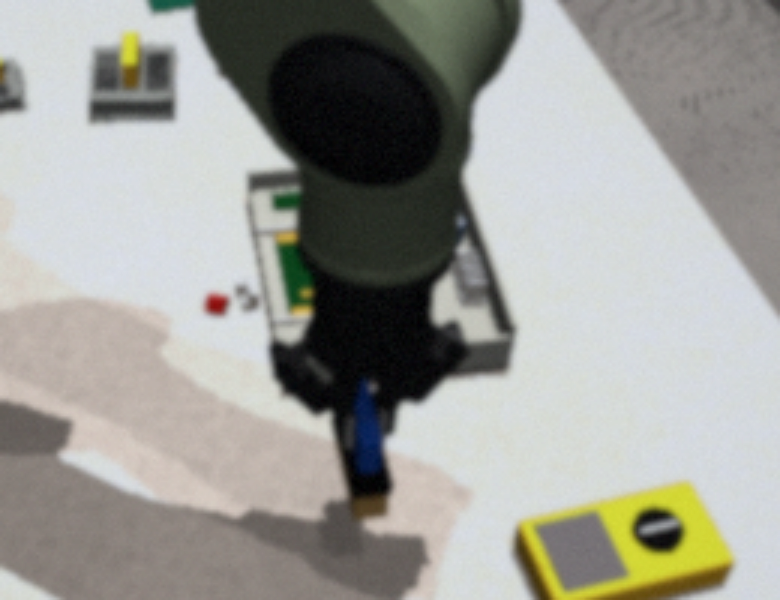

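Emit:
send_rows([
  {"dx": 1.5, "dy": 0, "dz": 0, "rx": 0, "ry": 0, "rz": 0, "fingers": 1},
  {"dx": 3.5, "dy": 0, "dz": 0, "rx": 0, "ry": 0, "rz": 0, "fingers": 1},
  {"dx": 5.3, "dy": 0, "dz": 0, "rx": 0, "ry": 0, "rz": 0, "fingers": 1},
  {"dx": 6.5, "dy": 0, "dz": 0, "rx": 0, "ry": 0, "rz": 0, "fingers": 1},
  {"dx": 6.95, "dy": 0, "dz": 0, "rx": 0, "ry": 0, "rz": 0, "fingers": 1},
  {"dx": 7.1, "dy": 0, "dz": 0, "rx": 0, "ry": 0, "rz": 0, "fingers": 1},
  {"dx": 7.1, "dy": 0, "dz": 0, "rx": 0, "ry": 0, "rz": 0, "fingers": 1},
  {"dx": 7.1, "dy": 0, "dz": 0, "rx": 0, "ry": 0, "rz": 0, "fingers": 1},
])

```text
clock: 12.95
position: [0.5306, -0.2297, 0.0522]
tool_rot: [1.386, 1.57, -0.301]
force: [0.4, -0.4, -1.9]
grip_width: 0.0149
```

```bash
python3 - <<'E'
from h import *
o=telemetry.observe();print(o['clock'],o['position'],o['force'],o['grip_width'])
E
```

```text
12.95 [ 0.53061869 -0.22966488  0.05222687] [ 0.39906398 -0.36067865 -1.8552297 ] 0.014905494540672866
```

Emit:
send_rows([
  {"dx": 0.06, "dy": 0, "dz": 0, "rx": 0, "ry": 0, "rz": 0, "fingers": 1},
  {"dx": 0.06, "dy": 0, "dz": 0, "rx": 0, "ry": 0, "rz": 0, "fingers": 0.3},
  {"dx": 0.06, "dy": 0, "dz": 0, "rx": 0, "ry": 0, "rz": 0, "fingers": -0.5},
  {"dx": 0.06, "dy": 0, "dz": 0, "rx": 0, "ry": 0, "rz": 0, "fingers": -1},
  {"dx": -0.5, "dy": 0, "dz": 0, "rx": 0, "ry": 0, "rz": 0, "fingers": -1},
  {"dx": -3, "dy": 0, "dz": 0, "rx": 0, "ry": 0, "rz": 0, "fingers": -1},
  {"dx": -7, "dy": 0, "dz": 0, "rx": 0, "ry": 0, "rz": 0, "fingers": -1},
  {"dx": -12, "dy": 0, "dz": 0, "rx": 0, "ry": 0, "rz": 0, "fingers": -1},
])

```text
clock: 13.95
position: [0.5299, -0.2295, 0.1729]
tool_rot: [-1.61, 1.57, 2.985]
force: [0.5, 0.4, 0.1]
grip_width: 0.0855
```

```bash
python3 - <<'E'
from h import *
s=grab_frame("top"); cv2.imwrite("pics/t8.png",np.clip(cv2.resize(s['pixels'][130:260,150:410],None,fx=3,fy=3)*1.5,0,255).astype(np.uint8))
s=grab_frame("side"); cv2.imwrite("pics/s8.png",np.clip(cv2.resize(s['pixels'][100:320,170:460],None,fx=2.7,fy=2.7)*1.5,0,255).astype(np.uint8))
o=telemetry.observe();print(o['clock'],o['position'],o['force'],o['grip_width'],o['qpos'].round(2))
move([.4723,.3281,.2],-11.5)
E
```

```text
14.05 [ 0.5321087  -0.23069007  0.1767021 ] [-0.33145811 -0.73627172 -1.12999354] 0.08521543460901952 [-0.04  0.58  0.5   1.81 -0.36  0.84  0.52]
d [ -2.47 -12.46 -54.79] r [ 0.478  0.005 -0.038]
```

View pics/t8.png

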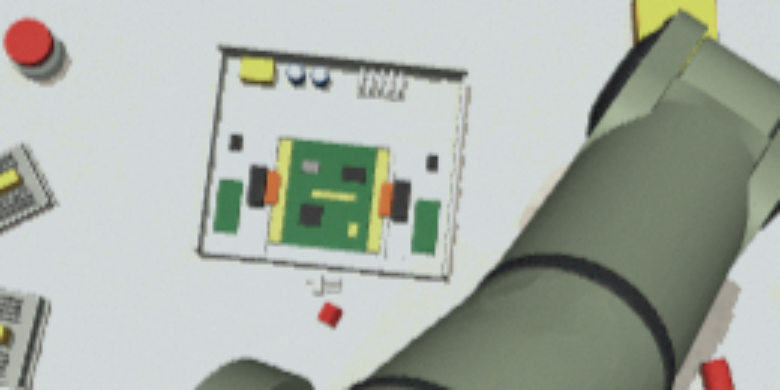

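View pics/s8.png

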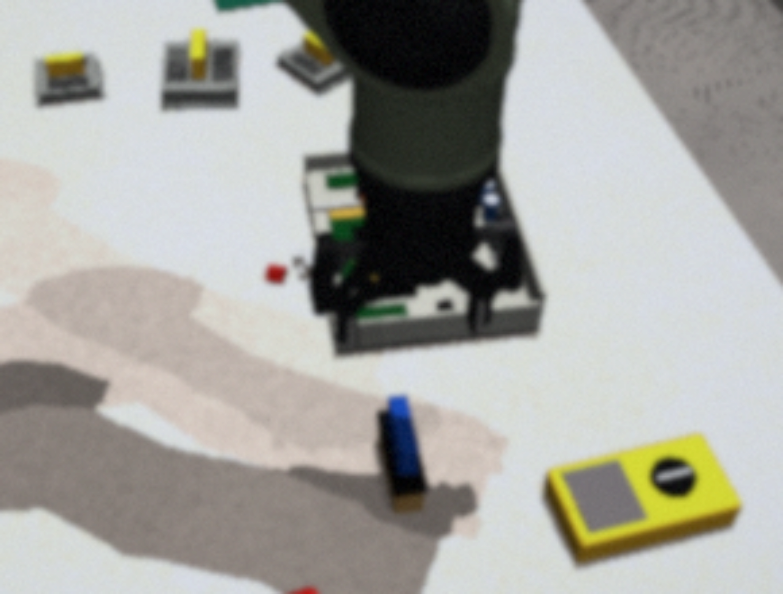

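```bash
python3 - <<'E'
from h import *
move([.58,-.06,.2],-6.7)
E
```

```text
d [ -2.33   2.77 -17.51] r [-0.002  0.006 -0.037]
```

Emit:
send_rows([
  {"dx": -0.5, "dy": 0.4, "dz": -2.5, "rx": 0, "ry": 0, "rz": 0, "fingers": -1},
  {"dx": -1.5, "dy": 1.2, "dz": -7, "rx": 0, "ry": 0, "rz": 0, "fingers": -1},
  {"dx": -2.4, "dy": 2, "dz": -12, "rx": 0, "ry": 0, "rz": 0, "fingers": -1},
  {"dx": -2.4, "dy": 2.6, "dz": -16, "rx": 0, "ry": 0, "rz": 0, "fingers": -1},
  {"dx": -2.4, "dy": 2.8, "dz": -17.5, "rx": 0, "ry": 0, "rz": 0, "fingers": -1},
  {"dx": -2.4, "dy": 2.8, "dz": -17.5, "rx": 0, "ry": 0, "rz": 0, "fingers": -1},
  {"dx": -2.4, "dy": 2.8, "dz": -17.5, "rx": 0, "ry": 0, "rz": 0, "fingers": -1},
  {"dx": -2.4, "dy": 2.8, "dz": -17.5, "rx": 0, "ry": 0, "rz": 0, "fingers": -1},
])

```text
clock: 15.05
position: [0.5783, -0.0604, 0.1959]
tool_rot: [-0.097, 1.57, -1.786]
force: [0.3, -0.7, 0.2]
grip_width: 0.0855
```

```bash
python3 - <<'E'
from h import *
o=telemetry.observe()
w=grab_frame("wrist"); cv2.imwrite("pics/w9.png",w['pixels']); np.save("w9.npy",w,allow_pickle=True)
print(o['clock'],o['position'],[ (np.array(x['centre']).round(1),x['conf'],onz(w,*x['centre'],.02).round(4)) for x in pinpoint(w,"seat")])
b=cv2.resize(w['pixels'][140:360,150:410],None,fx=3,fy=3,interpolation=cv2.INTER_CUBIC)[:600];cv2.imwrite("pics/w9b.png",b)
move([.4723,.3281,.2],-11.5)
E
```

```text
15.05 [ 0.57826152 -0.06044818  0.19588577] [(array([284.6, 113.1]), 0.72, array([0.5934, 0.0142, 0.02  ]))]
d [ -0.42 -15.11 -37.28] r [ 0.474  0.001 -0.   ]
```

View pics/w9.png

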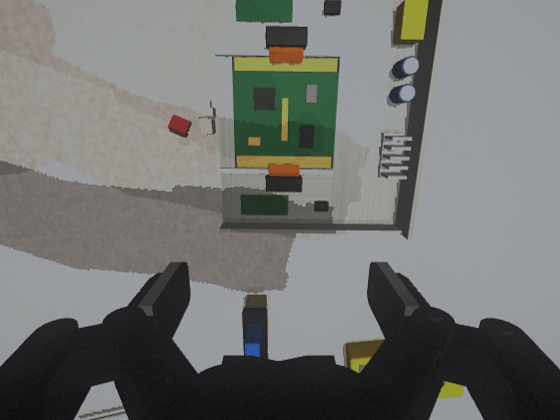

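```bash
cat >> h.py <<'E'
def seatfit(w):
    hsv=cv2.cvtColor(w['pixels'],cv2.COLOR_BGR2HSV)
    m=cv2.inRange(hsv,(18,110,90),(32,255,255)); n,l,st,c=cv2.connectedComponentsWithStats(m)
    pts=[]
    for i in range(1,n):
        if st[i,4]>500 and st[i,2]>60 or st[i,4]>500 and st[i,3]>60:
            r=cv2.minAreaRect(np.argwhere(l==i)[:,::-1].astype(np.float32)); bx=np.array([onz(w,u,v,.02) for u,v in cv2.boxPoints(r)])[:,:2]
            L=[np.linalg.norm(bx[k]-bx[k+1]) for k in(0,1)]; k=int(np.argmax(L)); e=bx[k+1]-bx[k]
            print('bar',st[i],bx.mean(0).round(4),np.round(L,4),'dir',np.degrees(np.arctan2(e[1],e[0])).round(2)); pts.append(bx.mean(0))
    return pts
E
python3 - <<'E'
from h import *
w=np.load("w9.npy",allow_pickle=True).item()
pts=seatfit(w)
if len(pts)==2:
    e=pts[0]-pts[1]; print((pts[0]+pts[1])/2,np.linalg.norm(e),np.degrees(np.arctan2(-e[0],e[1])))
E
```

```text
bar [ 234   57  104   15 1236] [0.5991 0.0574] [0.0116 0.0957] dir -7.73
bar [237 155  95  13 996] [ 0.5875 -0.0325] [0.012  0.0955] dir -7.54
[0.59326115 0.01244028] 0.09059318625090926 -7.363784192170947
```

```bash
python3 - <<'E'
from h import *
move([.46,.25,.2],-11.5)
E
```

```text
d [ -0.42 -15.41 -29.38] r [ 0.474  0.001 -0.   ]
```

Emit:
send_rows([
  {"dx": -0.1, "dy": -1.3, "dz": -2.5, "rx": 0.1, "ry": 0, "rz": 0, "fingers": -1},
  {"dx": -0.2, "dy": -4, "dz": -7.5, "rx": 0.2, "ry": 0, "rz": 0, "fingers": -1},
  {"dx": -0.4, "dy": -6.8, "dz": -13, "rx": 0.3, "ry": 0, "rz": 0, "fingers": -1},
  {"dx": -0.4, "dy": -9.7, "dz": -18.5, "rx": 0.4, "ry": 0, "rz": 0, "fingers": -1},
  {"dx": -0.4, "dy": -12.5, "dz": -24, "rx": 0.47, "ry": 0, "rz": 0, "fingers": -1},
  {"dx": -0.4, "dy": -14.7, "dz": -28, "rx": 0.47, "ry": 0, "rz": 0, "fingers": -1},
  {"dx": -0.4, "dy": -15.4, "dz": -29.4, "rx": 0.47, "ry": 0, "rz": 0, "fingers": -1},
  {"dx": -0.4, "dy": -15.4, "dz": -29.4, "rx": 0.47, "ry": 0, "rz": 0, "fingers": -1},
])

```text
clock: 16.15
position: [0.4599, 0.251, 0.1998]
tool_rot: [0.955, 1.571, -0.813]
force: [-0.1, -0.4, 0.2]
grip_width: 0.0856
```

```bash
python3 - <<'E'
from h import *
o=telemetry.observe()
w=grab_frame("wrist"); cv2.imwrite("pics/w10.png",w['pixels']); np.save("w10.npy",w,allow_pickle=True)
print(o['clock'],o['position'],[ (np.array(x['centre']).round(1),x['conf'],onz(w,*x['centre'],0).round(4)) for x in pinpoint(w,"cover")])
hsv=cv2.cvtColor(w['pixels'],cv2.COLOR_BGR2HSV)
m=cv2.inRange(hsv,(22,110,60),(35,255,255)); n,l,st,c=cv2.connectedComponentsWithStats(m)
for i in range(1,n):
  if st[i,4]>300: print(st[i],c[i])
E
```

```text
16.15 [0.45993395 0.25096722 0.19979936] [(array([280.5, 111.2]), 0.92, array([0.4777, 0.327 , 0.    ])), (array([407.2,  96.8]), 0.83, array([0.6092, 0.3151, 0.    ])), (array([136.4, 104.5]), 0.55, array([0.3316, 0.3631, 0.    ]))]
[407  74  33  44 633] [422.92101106  95.58609795]
[ 269   77   20   64 1102] [278.18874773 107.70871143]
[ 95  97  46  18 585] [117.74358974 105.65470085]
[512 280  29  32 537] [527.78026071 296.69832402]
```

View pics/w10.png

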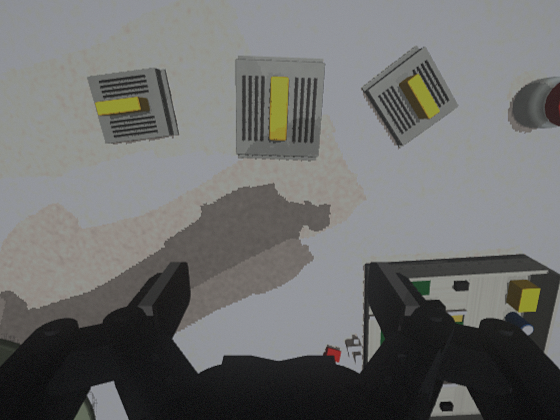

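```bash
python3 - <<'E'
from h import *
w=np.load("w10.npy",allow_pickle=True).item()
b=cv2.resize(w['pixels'][45:170,225:335],None,fx=4.8,fy=4.8,interpolation=cv2.INTER_CUBIC);cv2.imwrite("pics/w10b.png",np.clip(b*1.3,0,255).astype(np.uint8))
E
```

```text
(no output)
```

View pics/w10b.png

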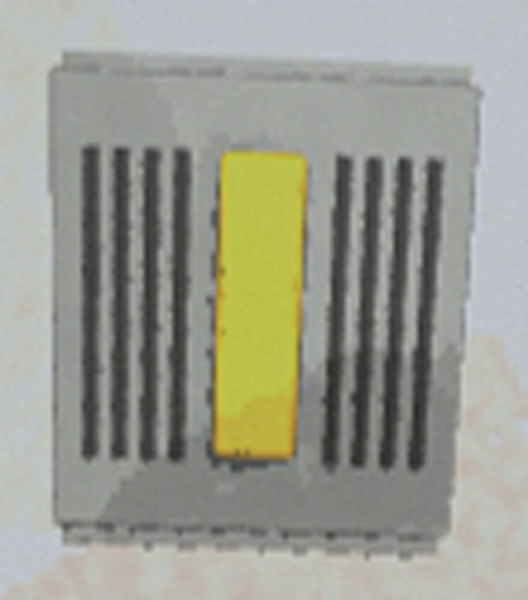

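```bash
python3 - <<'E'
from h import *
from scipy.optimize import least_squares
w=np.load("w10.npy",allow_pickle=True).item()
# image up=+y-ish left, image right=+x
def q(hx,hy,z): return [(-hx,hy,z),(hx,hy,z),(hx,-hy,z),(-hx,-hy,z)]
X=np.array(q(.008,.027,.052)+q(.042,.044,.022)+q(.042,.05,.004))
U=np.array([(220,153),(306,153),(296,459),(212,457),(50,68),(477,88),(447,537),(55,525),(63,52),(470,68),(437,552),(63,540)])/4.8+[225,45]
def r(v,dz=0):
    c,s=np.cos(v[2]),np.sin(v[2]); R=np.array([[c,-s,0],[s,c,0],[0,0,1]])
    return (np.array([proj(w,R@x+[v[0],v[1],v[3] if len(v)>3 else 0]) for x in X])-U).ravel()
for v0 in([.4723,.328,-.2],[.4723,.328,-.2,0.]):
    f=least_squares(r,v0); print(f.x.round(4),np.degrees(f.x[2]),np.sqrt(np.mean(f.fun**2))); print(f.fun.reshape(-1,2).round(1).tolist())
E
```

```text
[ 0.4759  0.3279 -0.2316] -13.268161278093594 0.31401563362622703
[[-0.3, -0.6], [0.4, 0.1], [-0.1, 0.5], [-0.2, 0.3], [0.1, 0.2], [0.6, -0.7], [0.2, 0.0], [-0.3, -0.2], [-0.2, 0.1], [-0.1, -0.1], [-0.3, 0.4], [0.2, 0.3]]
[ 0.4759  0.3279 -0.2316 -0.0011] -13.268049988932363 0.2851995759464136
[[-0.3, -0.5], [0.4, 0.2], [-0.1, 0.3], [-0.1, 0.1], [0.2, 0.3], [0.5, -0.5], [0.0, -0.1], [-0.2, -0.4], [-0.1, 0.3], [-0.3, 0.1], [-0.4, 0.2], [0.4, 0.1]]
```

```bash
python3 - <<'E'
from h import *
move([.475,.3279,.033],-13.27)
E
```

```text
d [16.68 -0.16 -8.  ] r [ 0.178  0.002 -0.002]
```

Emit:
send_rows([
  {"dx": 1, "dy": 0, "dz": -2, "rx": 0.1, "ry": 0, "rz": 0, "fingers": -1},
  {"dx": 3, "dy": -0.1, "dz": -5, "rx": 0.18, "ry": 0, "rz": 0, "fingers": -1},
  {"dx": 5.5, "dy": -0.16, "dz": -7.4, "rx": 0.18, "ry": 0, "rz": 0, "fingers": -1},
  {"dx": 8, "dy": -0.16, "dz": -8, "rx": 0.18, "ry": 0, "rz": 0, "fingers": -1},
  {"dx": 10, "dy": -0.16, "dz": -8, "rx": 0.18, "ry": 0, "rz": 0, "fingers": -1},
  {"dx": 11.5, "dy": -0.16, "dz": -8, "rx": 0.18, "ry": 0, "rz": 0, "fingers": -1},
  {"dx": 12, "dy": -0.16, "dz": -8, "rx": 0.18, "ry": 0, "rz": 0, "fingers": -1},
  {"dx": 12, "dy": -0.16, "dz": -8, "rx": 0.18, "ry": 0, "rz": 0, "fingers": -1},
])

```text
clock: 17.25
position: [0.4744, 0.3295, 0.0799]
tool_rot: [1.651, 1.571, -0.151]
force: [-0.2, -0.7, 0.4]
grip_width: 0.0854
```

```bash
python3 - <<'E'
from h import *
w=grab_frame("wrist"); cv2.imwrite("pics/w11.png",w['pixels'])
o=telemetry.observe();print(o['clock'],o['position'],o['force'])
move([.475,.3279,.033],-13.27)
E
```

```text
17.3 [0.47444636 0.32966242 0.08024013] [ 0.46178386 -0.80596972  0.08301569]
d [4.72 0.09 0.16] r [ 0.006 -0.003 -0.002]
```

View pics/w11.png

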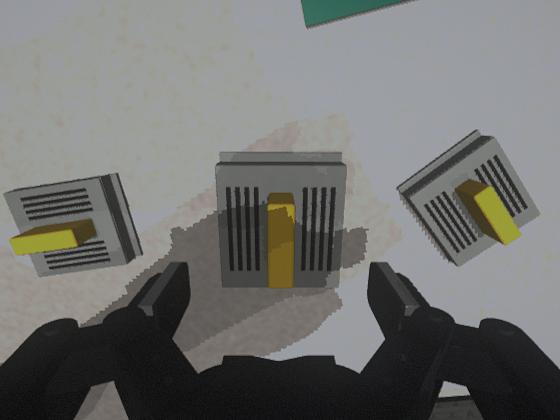

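Emit:
send_rows([
  {"dx": 1.5, "dy": 0.1, "dz": 0.15, "rx": 0, "ry": 0, "rz": 0, "fingers": -1},
  {"dx": 3, "dy": 0.1, "dz": 0.15, "rx": 0, "ry": 0, "rz": 0, "fingers": -1},
  {"dx": 4.2, "dy": 0.1, "dz": 0.15, "rx": 0, "ry": 0, "rz": 0, "fingers": -1},
  {"dx": 4.7, "dy": 0.1, "dz": 0.15, "rx": 0, "ry": 0, "rz": 0, "fingers": -0.5},
  {"dx": 4.7, "dy": 0.1, "dz": 0.15, "rx": 0, "ry": 0, "rz": 0, "fingers": 0.2},
  {"dx": 4.7, "dy": 0.1, "dz": 0.15, "rx": 0, "ry": 0, "rz": 0, "fingers": 1},
  {"dx": 4.7, "dy": 0.1, "dz": 0.15, "rx": 0, "ry": 0, "rz": 0, "fingers": 1},
  {"dx": 4.7, "dy": 0.1, "dz": 0.15, "rx": 0, "ry": 0, "rz": 0, "fingers": 1},
], squeeze=100)

```text
clock: 18.3
position: [0.4749, 0.3282, 0.0335]
tool_rot: [2.804, 1.57, 1.003]
force: [-2.4, -1.1, 8.2]
grip_width: 0.014
```

```bash
python3 - <<'E'
from h import *
w=grab_frame("wrist"); cv2.imwrite("pics/w12.png",w['pixels']);np.save("w12.npy",w,allow_pickle=True)
o=telemetry.observe();print(o['clock'],o['position'],o['force'],o['grip_width'])
p,R=Rt();print('yaw',np.degrees(np.arctan2(R[1,1],R[0,1])))
move([.4745,.328,.1],-13.27)
E
```

```text
18.35 [0.47489105 0.32815908 0.03345578] [-1.71022954 -0.33054917  7.83676814] 0.014134588451744779
yaw -13.190012138001192
d [-6.65 -0.03  0.02] r [ 0.008 -0.004 -0.001]
```

View pics/w12.png

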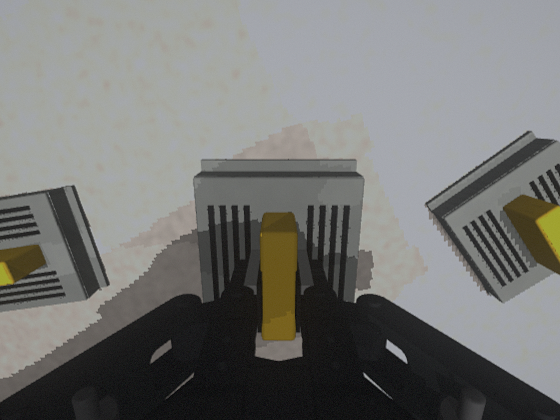

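```bash
python3 - <<'E'
from h import *
from scipy.optimize import least_squares
w=np.load("w12.npy",allow_pickle=True).item()
X=np.array([(-.042,.05,.004),(.042,.05,.004),(-.042,.044,.022),(.042,.044,.022),(-.008,.027,.052),(.008,.027,.052),(.008,-.027,.052),(-.008,-.027,.052)])
U=np.array([(201,160),(357,160),(194,177),(363,177),(261,213),(297,213),(296,339),(262,339)],float)
def r(v):
    c,s=np.cos(v[2]),np.sin(v[2]); R=np.array([[c,-s,0],[s,c,0],[0,0,1]])
    return (np.array([proj(w,R@x+[v[0],v[1],0]) for x in X])-U).ravel()
f=least_squares(r,[.4723,.328,-.2]); print(f.x.round(4),np.degrees(f.x[2]),f.fun.reshape(-1,2).round(1).tolist())
p,R=Rt(); d=R.T@(np.array([f.x[0],f.x[1],0])-p); print('cover in tool y,z',d[1:].round(4))
E
```

```text
[ 0.4759  0.3312 -0.2302] -13.1908434274334 [[-0.3, -5.4], [-0.2, -5.4], [-1.3, -5.6], [2.0, -5.6], [-1.5, 12.2], [1.5, 12.2], [0.3, -3.5], [-0.4, -3.4]]
cover in tool y,z [ 0.0003 -0.0031]
```

```bash
python3 - <<'E'
from h import *
from scipy.optimize import least_squares
w=np.load("w12.npy",allow_pickle=True).item()
b=cv2.resize(w['pixels'][145:345,180:380],None,fx=3,fy=3,interpolation=cv2.INTER_CUBIC);cv2.imwrite("pics/w12b.png",np.clip(b*1.3,0,255).astype(np.uint8))
X=np.array([(-.042,.05,.004),(.042,.05,.004),(-.042,.044,.022),(.042,.044,.022),(-.008,.027,.052),(.008,.027,.052),(.008,-.027,.052),(-.008,-.027,.052)])
U=np.array([(201,160),(357,160),(194,177),(363,177),(261,228),(297,228),(296,339),(262,339)],float)
def r(v):
    c,s=np.cos(v[2]),np.sin(v[2]); R=np.array([[c,-s,0],[s,c,0],[0,0,1]])
    return (np.array([proj(w,R@x+[v[0],v[1],0]) for x in X])-U).ravel()
f=least_squares(r,[.4723,.328,-.2]); print(f.x.round(4),np.degrees(f.x[2]),f.fun.reshape(-1,2).round(1).tolist())
p,R=Rt(); d=R.T@(np.array([f.x[0],f.x[1],0])-p); print('cover in tool y,z',d[1:].round(4))
# wrist seat fit by corners
w9=np.load("w9.npy",allow_pickle=True).item()
b=cv2.resize(w9['pixels'][45:185,220:350],None,fx=4.2,fy=4.2,interpolation=cv2.INTER_CUBIC);cv2.imwrite("pics/w9b.png",np.clip(b*1.3,0,255).astype(np.uint8))
E
```

```text
[ 0.4755  0.3291 -0.2302] -13.190621187622117 [[0.0, -1.4], [-0.5, -1.5], [-1.0, -1.2], [1.6, -1.3], [-1.5, 2.1], [1.4, 2.1], [0.2, 0.4], [-0.3, 0.4]]
cover in tool y,z [ 0.0003 -0.001 ]
```

View pics/w12b.png

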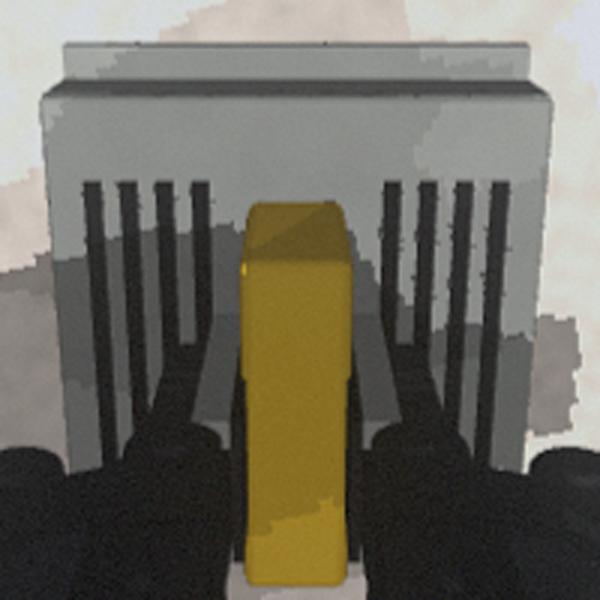

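View pics/w9b.png

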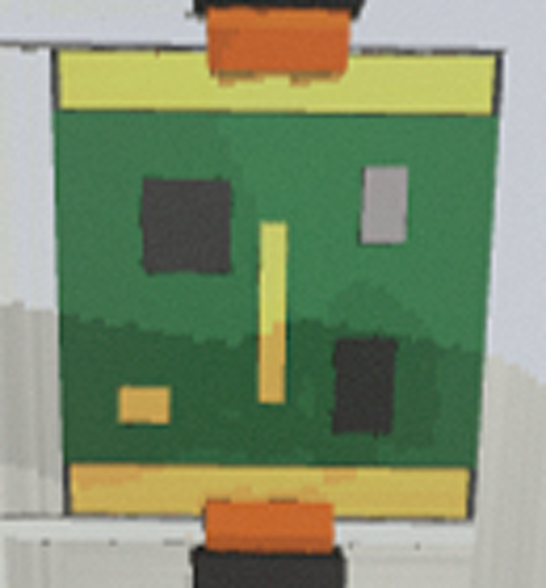

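```bash
python3 - <<'E'
from h import *
from scipy.optimize import least_squares
w=np.load("w9.npy",allow_pickle=True).item()
h=.048
X=np.array([(-h,.051,0),(h,.051,0),(h,.0395,0),(-h,.0395,0),(-h,-.0395,0),(h,-.0395,0),(h,-.051,0),(-h,-.051,0)])+[0,0,.02]
U=np.array([(58,50),(497,54),(494,115),(60,109),(68,464),(471,467),(469,518),(70,515)])/4.2+[220,45]
def r(v):
    c,s=np.cos(v[2]),np.sin(v[2]); R=np.array([[c,-s,0],[s,c,0],[0,0,1]])
    return (np.array([proj(w,R@x+[v[0],v[1],0]) for x in X])-U).ravel()
f=least_squares(r,[.59,.013,-.12]); print(f.x.round(4),np.degrees(f.x[2]),f.fun.reshape(-1,2).round(1).tolist())
S=f.x
# cover apparent (.4759,.3279,-13.27) with TCP-grasp .4749,.3282 yaw -13.19
p,R=Rt(); move([p[0],p[1],.13],-13.2)
move([S[0]-.0008,S[1]+.0003,.13],np.degrees(S[2])+.08)
E
```

```text
[ 0.5936  0.012  -0.1298] -7.437287434350939 [[0.6, 0.4], [-0.7, 0.7], [-0.8, -0.4], [0.5, -0.2], [1.0, 0.0], [-0.5, 0.3], [-0.8, -0.5], [0.8, -0.8]]
d [-9.65  0.   -0.01] r [ 0.001 -0.004 -0.001]
d [-9.67 18.69 28.05] r [-0.583 -0.004 -0.002]
```

Emit:
send_rows([
  {"dx": -2, "dy": 0, "dz": 0, "rx": 0, "ry": 0, "rz": 0, "fingers": 1},
  {"dx": -6, "dy": 0.5, "dz": 0.8, "rx": 0, "ry": 0, "rz": 0, "fingers": 1},
  {"dx": -9.6, "dy": 2, "dz": 3, "rx": 0, "ry": 0, "rz": 0, "fingers": 1},
  {"dx": -9.6, "dy": 5.3, "dz": 8, "rx": -0.1, "ry": 0, "rz": 0, "fingers": 1},
  {"dx": -9.6, "dy": 8.8, "dz": 13.2, "rx": -0.25, "ry": 0, "rz": 0, "fingers": 1},
  {"dx": -9.6, "dy": 12.2, "dz": 18.3, "rx": -0.4, "ry": 0, "rz": 0, "fingers": 1},
  {"dx": -9.6, "dy": 15.6, "dz": 23.4, "rx": -0.5, "ry": 0, "rz": 0, "fingers": 1},
  {"dx": -9.6, "dy": 17.8, "dz": 26.8, "rx": -0.58, "ry": 0, "rz": 0, "fingers": 1},
])

```text
clock: 19.35
position: [0.5877, 0.0232, 0.1304]
tool_rot: [1.36, 1.569, -0.341]
force: [0.1, 0.9, -0.7]
grip_width: 0.0143
```

```bash
python3 - <<'E'
from h import *
o=telemetry.observe();print(o['clock'],o['position'],o['force'],o['grip_width'])
move([.5928,.0123,.09],-7.4)
E
```

```text
19.35 [0.58768739 0.02316546 0.13041675] [ 0.08906826  0.92083007 -0.74189674] 0.014263031342989832
d [4.04 0.64 1.01] r [-0.01   0.002 -0.009]
```

Emit:
send_rows([
  {"dx": 0, "dy": 0.5, "dz": 0.7, "rx": 0, "ry": 0, "rz": 0, "fingers": 1},
  {"dx": 1, "dy": 0.9, "dz": 1.25, "rx": 0, "ry": 0, "rz": 0, "fingers": 1},
  {"dx": 2.5, "dy": 0.9, "dz": 1.25, "rx": 0, "ry": 0, "rz": 0, "fingers": 1},
  {"dx": 3.5, "dy": 0.9, "dz": 1.25, "rx": 0, "ry": 0, "rz": 0, "fingers": 1},
  {"dx": 4, "dy": 0.9, "dz": 1.25, "rx": 0, "ry": 0, "rz": 0, "fingers": 1},
  {"dx": 4, "dy": 0.9, "dz": 1.25, "rx": 0, "ry": 0, "rz": 0, "fingers": 1},
  {"dx": 4, "dy": 0.9, "dz": 1.25, "rx": 0, "ry": 0, "rz": 0, "fingers": 1},
  {"dx": 4, "dy": 0.9, "dz": 1.25, "rx": 0, "ry": 0, "rz": 0, "fingers": 1},
])

```text
clock: 20.35
position: [0.5944, 0.0129, 0.0891]
tool_rot: [1.834, 1.57, 0.134]
force: [0.0, -1.0, -1.3]
grip_width: 0.0141
```

```bash
python3 - <<'E'
from h import *
w=grab_frame("wrist"); cv2.imwrite("pics/w14.png",w['pixels']);np.save("w14.npy",w,allow_pickle=True)
s=grab_frame("side"); cv2.imwrite("pics/s14.png",np.clip(cv2.resize(s['pixels'][100:260,240:440],None,fx=3.7,fy=3.7)*1.5,0,255).astype(np.uint8))
o=telemetry.observe();print(o['clock'],o['position'],o['force'],o['grip_width'])
move([.5928,.0123,.07],-7.4)
E
```

```text
20.45 [0.5943084  0.01286313 0.08904839] [-0.40103141 -0.77689869 -0.62106917] 0.01436560715522579
d [ 1.9  -0.14  0.08] r [ 0.001 -0.001 -0.002]
```

View pics/w14.png

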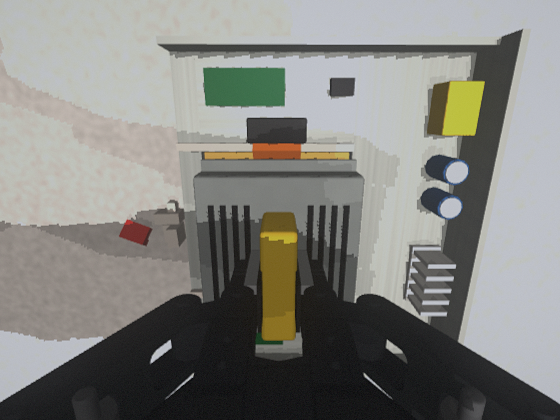

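View pics/s14.png

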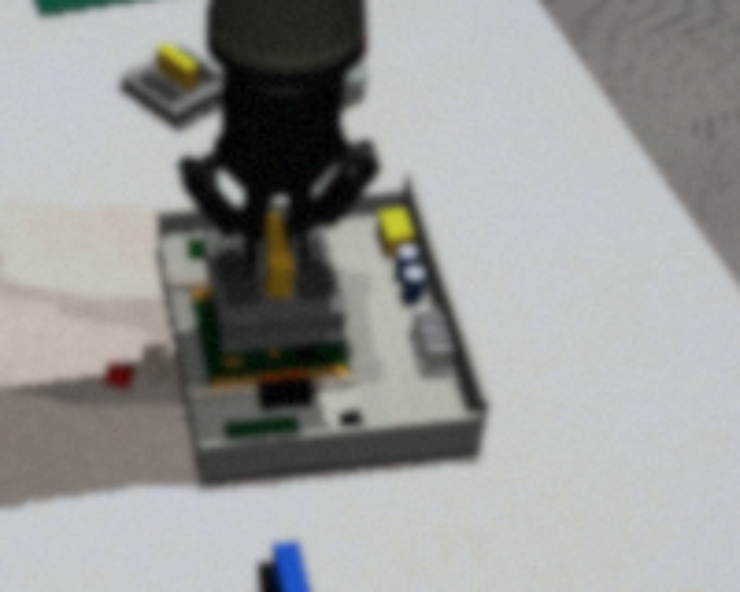

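```bash
python3 - <<'E'
from h import *
w=np.load("w14.npy",allow_pickle=True).item()
b=cv2.resize(w['pixels'][110:185,190:370],None,fx=4.4,fy=4.4,interpolation=cv2.INTER_CUBIC);cv2.imwrite("pics/w14b.png",np.clip(b*1.3,0,255).astype(np.uint8))
E
```

```text
(no output)
```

View pics/w14b.png

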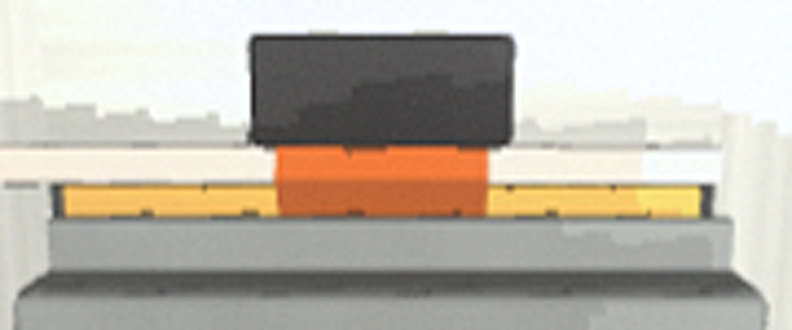

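```bash
python3 - <<'E'
from h import *
w=np.load("w14.npy",allow_pickle=True).item()
p=np.array([.5943,.01286,.08905]); yaw=np.radians(-7.4)
R=down(-7.4)
c,s=np.cos(yaw),np.sin(yaw)
def loc(u,v,z):
    q=onz(w,u/4.4+190,v/4.4+110,z)[:2]-p[:2]; return np.array([c*q[0]+s*q[1],-s*q[0]+c*q[1]])*1000
for n,u,v,z in(("barL -48,51",63,184,.02),("barR 48,51",702,184,.02),("houTL -18,73",250,34,.036),("houTR 18,73",514,34,.036),("houBL -18,58",249,144,.036),("houBR",514,145,.036),("orgL -15",276,149,.03),("orgR",488,149,.03),("flL -42,50",50,218,.0596),("flR",732,218,.0596),("shL -42,44",18,294,.0775),("shR",766,294,.0775)):
    print(n,loc(u,v,z).round(1))
E
```

```text
barL -48,51 [-49.2  50.3]
barR 48,51 [47.5 50.3]
houTL -18,73 [-18.7  72.1]
houTR 18,73 [17.  72.1]
houBL -18,58 [-19.3  57.6]
houBR [17.4 57.4]
orgL -15 [-16.   56.4]
orgR [14.3 56.4]
flL -42,50 [-41.6  50.6]
flR [42.3 50.5]
shL -42,44 [-41.3  44.5]
shR [42.1 44.5]
```

Emit:
send_rows([
  {"dx": 0.3, "dy": -0.12, "dz": 0.12, "rx": 0, "ry": 0, "rz": 0, "fingers": 1},
  {"dx": 0.9, "dy": -0.12, "dz": 0.12, "rx": 0, "ry": 0, "rz": 0, "fingers": 1},
  {"dx": 1.5, "dy": -0.12, "dz": 0.12, "rx": 0, "ry": 0, "rz": 0, "fingers": 1},
  {"dx": 1.9, "dy": -0.12, "dz": 0.12, "rx": 0, "ry": 0, "rz": 0, "fingers": 1},
  {"dx": 2.2, "dy": -0.12, "dz": 0.12, "rx": 0, "ry": 0, "rz": 0, "fingers": 1},
  {"dx": 2.2, "dy": -0.12, "dz": 0.12, "rx": 0, "ry": 0, "rz": 0, "fingers": 1},
  {"dx": 2.2, "dy": -0.12, "dz": 0.12, "rx": 0, "ry": 0, "rz": 0, "fingers": 1},
  {"dx": 2.2, "dy": -0.12, "dz": 0.12, "rx": 0, "ry": 0, "rz": 0, "fingers": 1},
], squeeze=120)

```text
clock: 21.45
position: [0.593, 0.0118, 0.067]
tool_rot: [1.787, 1.57, 0.087]
force: [1.0, 0.0, -1.0]
grip_width: 0.014
```

```bash
python3 - <<'E'
from h import *
w=grab_frame("wrist"); np.save("w15.npy",w,allow_pickle=True)
b=cv2.resize(w['pixels'][90:210,180:380],None,fx=3.9,fy=3.9,interpolation=cv2.INTER_CUBIC);cv2.imwrite("pics/w15b.png",np.clip(b*1.3,0,255).astype(np.uint8))
o=telemetry.observe();print(o['clock'],o['position'],o['force'],o['grip_width'])
E
```

```text
21.5 [0.59292656 0.01185076 0.06694245] [-0.41907043  0.11262448 -0.66034175] 0.014118332103215342
```

View pics/w15b.png

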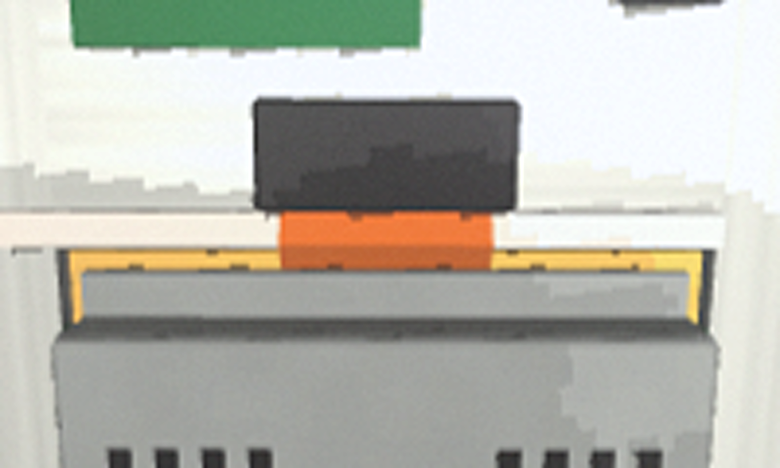

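Emit:
send_rows([
  {"dx": 0.2, "dy": 0, "dz": 0, "rx": 0, "ry": 0, "rz": 0, "fingers": 1},
  {"dx": 0.4, "dy": 0, "dz": 0, "rx": 0, "ry": 0, "rz": 0, "fingers": 1},
  {"dx": 0.6, "dy": 0, "dz": 0, "rx": 0, "ry": 0, "rz": 0, "fingers": 1},
  {"dx": 0.8, "dy": 0, "dz": 0, "rx": 0, "ry": 0, "rz": 0, "fingers": 1},
  {"dx": 1, "dy": 0, "dz": 0, "rx": 0, "ry": 0, "rz": 0, "fingers": 1},
  {"dx": 1.2, "dy": 0, "dz": 0, "rx": 0, "ry": 0, "rz": 0, "fingers": 1},
  {"dx": 1.35, "dy": 0, "dz": 0, "rx": 0, "ry": 0, "rz": 0, "fingers": 1},
  {"dx": 1.4, "dy": 0, "dz": 0, "rx": 0, "ry": 0, "rz": 0, "fingers": 1},
])

```text
clock: 22.5
position: [0.5925, 0.0118, 0.0528]
tool_rot: [-1.614, 1.57, 2.97]
force: [-4.8, 0.8, 5.5]
grip_width: 0.0143
```

```bash
python3 - <<'E'
from h import *
w=grab_frame("wrist"); np.save("w16.npy",w,allow_pickle=True); cv2.imwrite("pics/w16.png",w['pixels'])
s=grab_frame("side"); cv2.imwrite("pics/s16.png",np.clip(cv2.resize(s['pixels'][100:260,240:440],None,fx=3.7,fy=3.7)*1.5,0,255).astype(np.uint8))
o=telemetry.observe();print(o['clock'],o['position'],o['force'],o['moment'],o['grip_width'])
E
```

```text
22.6 [0.59253688 0.01188006 0.05282588] [-4.36069907  0.89170913  4.50247887] [0.19236538 0.85704321 0.00321985] 0.014151472397103978
```

View pics/w16.png

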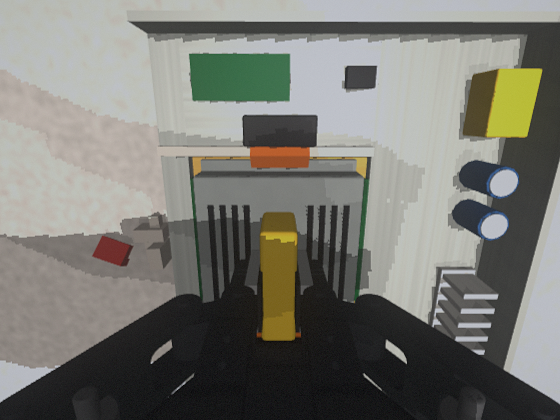

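View pics/s16.png

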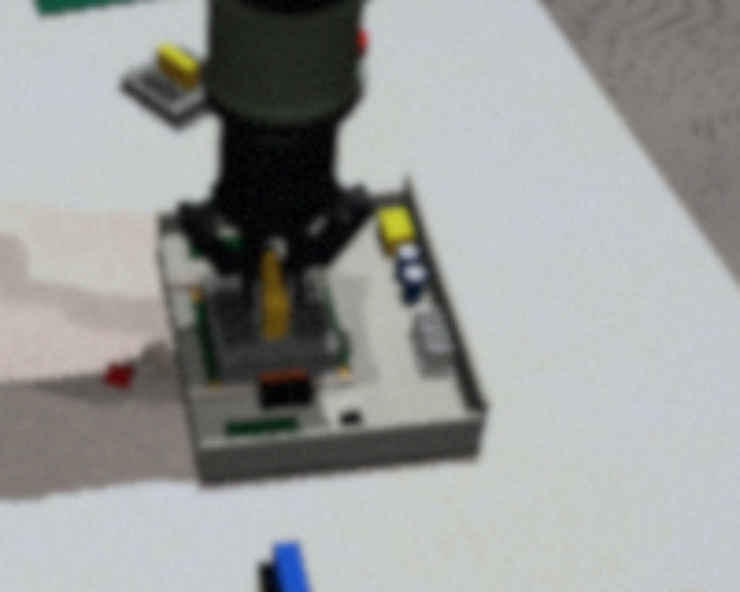

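Emit:
send_rows([
  {"dx": 0.1, "dy": 0, "dz": 0, "rx": 0, "ry": 0, "rz": 0, "fingers": 1},
  {"dx": 0.15, "dy": 0, "dz": 0, "rx": 0, "ry": 0, "rz": 0, "fingers": 1},
  {"dx": 0.2, "dy": 0, "dz": 0, "rx": 0, "ry": 0, "rz": 0, "fingers": 1},
  {"dx": 0.25, "dy": 0, "dz": 0, "rx": 0, "ry": 0, "rz": 0, "fingers": 1},
  {"dx": 0.3, "dy": 0, "dz": 0, "rx": 0, "ry": 0, "rz": 0, "fingers": 1},
  {"dx": 0.3, "dy": 0, "dz": 0, "rx": 0, "ry": 0, "rz": 0, "fingers": 1},
  {"dx": 0.3, "dy": 0, "dz": 0, "rx": 0, "ry": 0, "rz": 0, "fingers": 1},
  {"dx": 0.3, "dy": 0, "dz": 0, "rx": 0, "ry": 0, "rz": 0, "fingers": 1},
])

```text
clock: 23.6
position: [0.5926, 0.0119, 0.0503]
tool_rot: [-2.266, 1.57, 2.317]
force: [-6.7, 1.2, 12.1]
grip_width: 0.0138
```

```bash
python3 - <<'E'
from h import *
for i in range(4):
    w=grab_frame("wrist"); o=telemetry.observe();print(o['clock'],o['position'],o['force'],o['moment'],o['grip_width'])
np.save("w17.npy",w,allow_pickle=True); cv2.imwrite("pics/w17.png",w['pixels'])
b=cv2.resize(w['pixels'][90:310,160:400],None,fx=2.7,fy=2.7,interpolation=cv2.INTER_CUBIC);cv2.imwrite("pics/w17b.png",np.clip(b*1.3,0,255).astype(np.uint8))
E
```

```text
23.65 [0.59265745 0.0118527  0.05030532] [-5.6250496   0.30543717 11.60052218] [ 0.21260667  1.33992752 -0.02097724] 0.014138877666598059
23.7 [0.59263234 0.01187176 0.05029786] [-6.61357006  1.42657508 12.67931554] [0.16066509 1.34969248 0.02907821] 0.013725045370720284
23.75 [0.59262098 0.01183682 0.0502998 ] [-6.73220943  0.99221572 12.90202199] [0.16418137 1.35802828 0.01150822] 0.013779231656128148
23.8 [0.59262804 0.01183542 0.05028471] [-6.09775094  0.542872   12.47607576] [0.17898333 1.39957683 0.04300677] 0.013730728819776016
```

View pics/w17b.png

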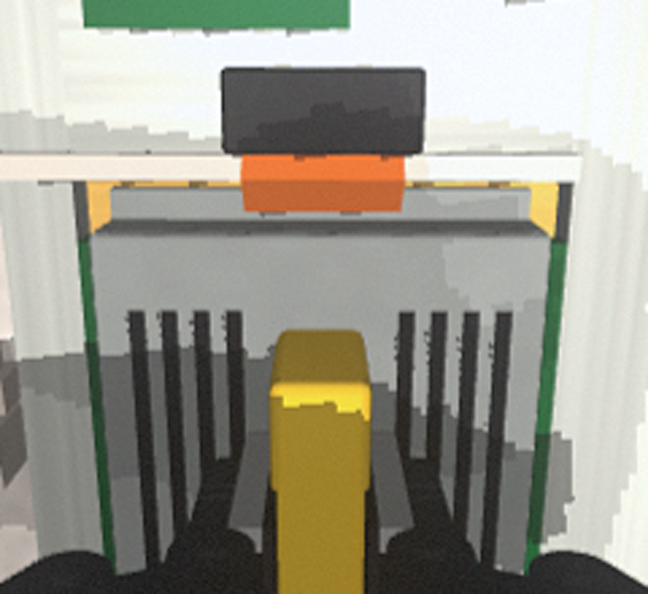

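Emit:
send_rows([
  {"dx": 0.05, "dy": 0, "dz": 0, "rx": 0, "ry": 0, "rz": 0, "fingers": 1},
  {"dx": 0.1, "dy": 0, "dz": 0, "rx": 0, "ry": 0, "rz": 0, "fingers": 1},
  {"dx": 0.1, "dy": 0, "dz": 0, "rx": 0, "ry": 0, "rz": 0, "fingers": 1},
  {"dx": 0.1, "dy": 0, "dz": 0, "rx": 0, "ry": 0, "rz": 0, "fingers": 1},
  {"dx": 0.1, "dy": 0, "dz": 0, "rx": 0, "ry": 0, "rz": 0, "fingers": 1},
  {"dx": 0.1, "dy": 0, "dz": 0, "rx": 0, "ry": 0, "rz": 0, "fingers": 1},
  {"dx": 0.1, "dy": 0, "dz": 0, "rx": 0, "ry": 0, "rz": 0, "fingers": 1},
  {"dx": 0.1, "dy": 0, "dz": 0, "rx": 0, "ry": 0, "rz": 0, "fingers": 1},
])

```text
clock: 24.8
position: [0.5926, 0.0118, 0.0495]
tool_rot: [-2.396, 1.57, 2.187]
force: [-9.1, 0.8, 17.9]
grip_width: 0.0139
```

```bash
python3 - <<'E'
from h import *
for i in range(3):
    w=grab_frame("top" if i<2 else "side"); o=telemetry.observe();print(o['clock'],o['position'],o['force'],o['grip_width'])
    cv2.imwrite(f"pics/f{i}.png",np.clip(cv2.resize(w['pixels'][120:320],None,fx=1.42,fy=1.42)*1.5,0,255).astype(np.uint8))
E
```

```text
24.85 [0.59263755 0.01184974 0.0495294 ] [-7.42895693  0.67753269 17.31444911] 0.013732841965511347
24.9 [0.59264419 0.01183818 0.0495219 ] [-7.30411889  0.4617684  16.94353973] 0.013634707822762297
24.95 [0.59262746 0.01185114 0.04951774] [-7.27443301  1.15331842 17.49751436] 0.013941298834867163
```

View pics/f2.png

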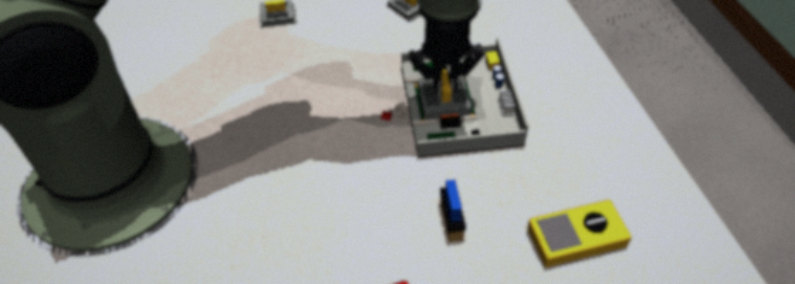

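View pics/f1.png

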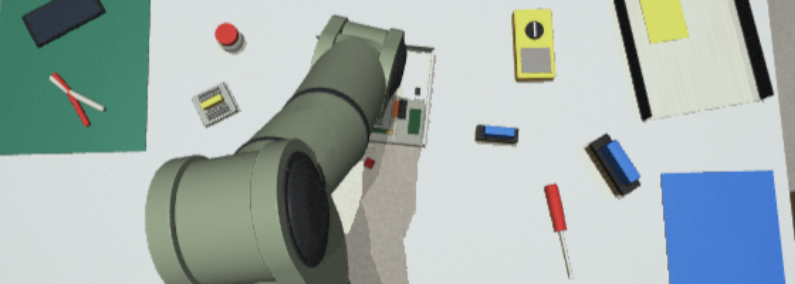

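```bash
python3 - <<'E'
from h import *
w=np.load("w14.npy",allow_pickle=True).item()
a=cv2.resize(w['pixels'][180:270,100:220],None,fx=5,fy=5,interpolation=cv2.INTER_CUBIC)
w=np.load("w9.npy",allow_pickle=True).item()
b=cv2.resize(w['pixels'][85:160,150:250],None,fx=6,fy=6,interpolation=cv2.INTER_CUBIC)
cv2.imwrite("pics/z1.png",np.clip(a*1.,0,255).astype(np.uint8));cv2.imwrite("pics/z2.png",np.clip(b*1.1,0,255).astype(np.uint8))
E
```

```text
(no output)
```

View pics/z1.png

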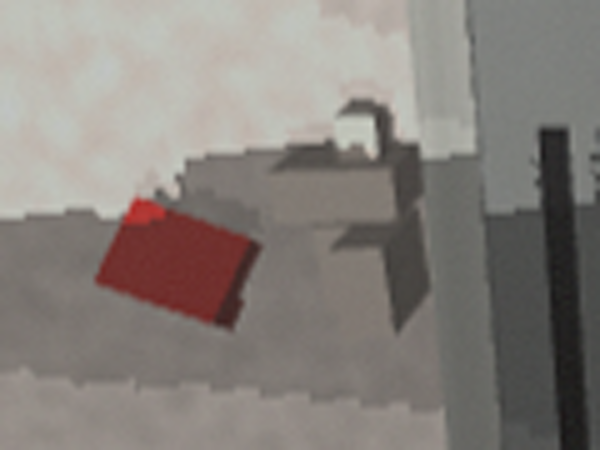

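View pics/z2.png

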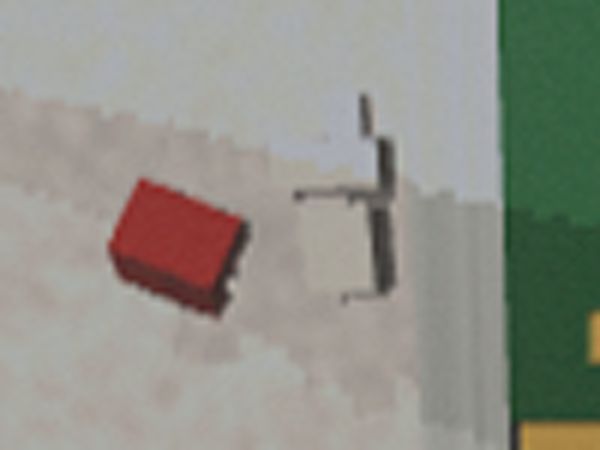

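```bash
python3 - <<'E'
from h import *
A=np.load("w9.npy",allow_pickle=True).item();B=np.load("w14.npy",allow_pickle=True).item()
def tri(a,b):
    o1,d1=ray(A,*a);o2,d2=ray(B,*b)
    M=np.stack([d1,-d2],1);t=np.linalg.lstsq(M,o2-o1,rcond=None)[0];p=o1+t[0]*d1;q=o2+t[1]*d2
    return ((p+q)/2).round(4),np.linalg.norm(p-q).round(4)
f=lambda u,v:(150+u/6,85+v/6); g=lambda u,v:(100+u/5,180+v/5)
print('bit2 top c',tri(f(335,245),g(356,280)))
print('bit2 TR',tri(f(368,205),g(388,243)),'bit2 TL',tri(f(303,203),g(328,245)))
print('red',tri(f(180,232),g(178,265)))
print('bit1 far right',tri(f(380,140),g(388,170)),'bit1 L',tri(f(298,190),g(275,220)))
S=np.array([.5928,.012]);a=np.radians(-7.4);print('front edge mid',S+[np.cos(a)*-.065,np.sin(a)*-.065])
E
```

```text
bit2 top c (array([0.5138, 0.0113, 0.0147]), np.float64(0.0005))
bit2 TR (array([0.5207, 0.017 , 0.0167]), np.float64(0.0003)) bit2 TL (array([0.5109, 0.0182, 0.0163]), np.float64(0.0022))
red (array([0.4879, 0.0166, 0.0136]), np.float64(0.0))
bit1 far right (array([0.5236, 0.0273, 0.0156]), np.float64(0.0014)) bit1 L (array([0.5081, 0.022 , 0.0182]), np.float64(0.0044))
front edge mid [0.52834137 0.02037171]
```

```bash
python3 - <<'E'
from h import *
print(job.job_done())
o=telemetry.observe();print(o['clock'],o['position'],o['force'])
E
```

```text
the job is handed in; nothing more can be done
None
the job is handed in; nothing more can be done
```

The job is done and handed in at about 25 s of the 67 s allowed; no verdict was reported.

**What I did:** I swept the three bits off the open front edge with the smaller brush. I stood the brush back on its bristles on the bench, about 0.25 m from the seat. I then gripped the largest cover by its rib, centred it over the catches and pressed it until both snapped. I finished still gripping the rib and pushing down.

**Last checks:**
- **Cover:** A wrist picture shows the left catch lying over the cover's edge. The right catch was hidden, so I inferred it from the tool sinking level to its full depth. Centring in the image was within about 1 mm just before pressing.
- **Push:** The downward force was steady at about 17 N, with the bars close to bottomed out.
- **Bits:** I triangulated the tops of the bits at 14–18 mm above the bench, just in front of the front edge. The two white ones lie right against the chassis front.
- **Brush:** It stands upright and let go.
- **Jar, meter and screwdriver:** They look unmoved in the pictures; I did not measure them.

**What disagreed:**
- **Seat position:** The top and wrist cameras put the seat about 4 mm and 0.7° apart. I trusted the wrist view, which agreed with the gripped cover to about 1 mm.
- **Sideways force:** A sideways force of about 7 N, toward the robot, remains on the tool at the end. I did not explain or relieve it.

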